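Load and screw down a filter-cassette clamp

TASK

Stack every filter cassette on the bench squarely on the clamp's platen, then lay aluminium spacer plates squarely on top of them, chosen so that the whole stack is 60 mm high. Swing the clamp arm right in over the stack and screw the knob down, clockwise, until it stops tight. Do not knock over or shift the two bottles on the bench.

Things in the scene. Friction and masses are not known exactly. Their poses are not given: they have to be found in the camera images.
- platen (a point): The centre of the top face of the clamp's platen, a grey plastic block 92 x 56 mm whose top is 35 mm above the bench, on a steel base plate 20 mm thick. Fixed; its place and yaw differ from start to start. Its x axis runs along the platen's long side towards the clamp's pillar, its z axis up.
- clamp: The fixed cassette clamp; origin on the bench under the centre of the platen, x axis from the platen to the pillar (a 30 mm upright steel post whose axis is 115 mm along +x, top of the arm's hub 148 mm above the bench), z up.
- pillar (a point): The point on the vertical pivot axis of the arm at the height of the arm's top face, 145 mm above the bench.
- swing (a joint): Angle of the white clamp arm about the pillar, rad. 0 = fully in, at its stop, arm along the clamp's -x, knob and foot over the platen's centre; grows as it swings out counter-clockwise seen from above, to 1.9 (1.3 to 1.75 at the start). Stays where left; about 3 N at the knob moves it. Arm 30 mm wide, 125 to 145 mm above the bench; knob axis 115 mm from the pillar's.
- knob (a joint): Angle of the knurled knob on the arm's screw, rad. 0 = screw fully up (0 to 0.8 at the start); grows as it is turned clockwise seen from above, to 7.854, where its collar stops hard on the arm. The screw goes down 8 mm a turn and carries knob and foot with it. Turns with about 0.1 N m, a little more under load, and stays where left.
- knob_top (a point): Centre of the flat top of the knob, an upright knurled aluminium cylinder 44 mm in diameter and 28 mm high. Its top is 191 mm above the bench with the screw fully up and 181 mm when tight; then its underside is 8 mm above the arm (a 26 mm collar fills that). Its x axis turns with the knob.
- foot_face (a point): Centre of the underside of the pressure foot, a steel disc 36 mm in diameter and 8 mm thick under the arm, on the screw's axis. Free, it is 66 mm above the platen with the screw fully up, 56 mm when tight. It is sprung on the screw (8 N at first, 3 N per mm, 9 mm of travel): a 60 mm stack pushes it back 4 mm and is pressed with about 20 N.
- cassette_a: A filter cassette: white plastic slab with a grey band round its edge and four small black ports on each face, 84 x 50 x 12 mm, 0.09 to 0.14 kg. Origin at the centre of its underside, x along the 84 mm side, z up. Lies flat on the bench; either face may be up; only two to four of the four cassettes are there.
- cassette_b: A filter cassette: white plastic slab with a grey band round its edge and four small black ports on each face, 84 x 50 x 12 mm, 0.09 to 0.14 kg. Origin at the centre of its underside, x along the 84 mm side, z up. Lies flat on the bench; either face may be up; only two to four of the four cassettes are there.
- cassette_c: A filter cassette: white plastic slab with a grey band round its edge and four small black ports on each face, 84 x 50 x 12 mm, 0.09 to 0.14 kg. Origin at the centre of its underside, x along the 84 mm side, z up. Lies flat on the bench; either face may be up; only two to four of the four cassettes are there.
- cassette_d: A filter cassette: white plastic slab with a grey band round its edge and four small black ports on each face, 84 x 50 x 12 mm, 0.09 to 0.14 kg. Origin at the centre of its underside, x along the 84 mm side, z up. Lies flat on the bench; either face may be up; only two to four of the four cassettes are there.
- spacer_8: A spacer plate: bare aluminium, 84 x 50 x 8 mm (this one is 8 mm thick and has 1 black dot of 8 mm in a row on each face), 0.07 to 0.12 kg. Origin at the centre of its underside, x along the 84 mm side, z up. Lies flat on the bench; either face may be up.
- spacer_12: A spacer plate: bare aluminium, 84 x 50 x 12 mm (this one is 12 mm thick and has 2 black dots of 8 mm in a row on each face), 0.11 to 0.17 kg. Origin at the centre of its underside, x along the 84 mm side, z up. Lies flat on the bench; either face may be up.
- spacer_16: A spacer plate: bare aluminium, 84 x 50 x 16 mm (this one is 16 mm thick and has 3 black dots of 8 mm in a row on each face), 0.14 to 0.23 kg. Origin at the centre of its underside, x along the 84 mm side, z up. Lies flat on the bench; either face may be up.
- spacer_20: A spacer plate: bare aluminium, 84 x 50 x 20 mm (this one is 20 mm thick and has 4 black dots of 8 mm in a row on each face), 0.18 to 0.29 kg. Origin at the centre of its underside, x along the 84 mm side, z up. Lies flat on the bench; either face may be up.
- amber_bottle: Amber glass bottle, 64 mm in diameter and 130 mm high, standing at the right of the bench. Leave it alone. Origin at the centre of its base.
- eluent_bottle: Clear glass bottle with a blue cap, 74 mm in diameter and 160 mm high, standing at the far right. Leave it alone. Origin at the centre of its base.

How it is judged:
By the outcome, as a careful person would: the job done as asked, in the order asked, and still so for the second after the job is handed in, with the robot touching nothing.
Of cassette_a, cassette_b, cassette_c, cassette_d only 2 to 4 are there at a start; the rules pass over those that are not, and their reading is None.
At some moment in a run one of cassette_a, cassette_b, cassette_c, cassette_d, spacer_8, spacer_12, spacer_16, spacer_20 may be knocked a few centimetres aside while the robot is not near it.
Once in a run the grip may slacken for a moment while it holds something.
It also fails if it takes over 210 s, if anything falls off the work surface, if the arm or the gripper's body presses on something with over 40 N, if the wrist force passes 120 N, or if a joint passes its speed limit or range.

ROBOT

A 6-joint arm with a two-finger parallel gripper is mounted at the origin on the work surface. World frame = base frame: x ahead of the robot, y to its left, z up, the work surface at z = 0. Lengths are in m, angles in rad, forces in N, time in s.
With the tool pointing down it reaches from about 0.3 to 0.875 m from the base axis. Payload 6.4 kg.
Tool frame: the origin (TCP) lies at the very end of the fingers, on their centre line; the grasp point (between the pads) lies 19 mm behind it; z points along the fingers, y is the line along which they close (so a half turn about z gives the same grasp; the last joint's range is limited). The gripper opens to 85 mm and grips with 20 to 120 N. Pads are 22 mm wide; open, the fingers measure 114 mm over their backs; the gripper's body (76 mm by 85 mm) begins 54 mm behind the grasp point. The pads swing forward as they close: fully open they stand 13 mm farther back than shut.
Start: joints at [1.028, 0.181, 1.607, -0, 1.354, -0.206], TCP at [0.19, 0.543, 0.231] pointing down, gripper open.
Joint ranges: [-2.99, 2.99], [-0.89, 2.07], [0.3, 2.58], [-1.14, 4.28], [0, 2.63], [-3.12, 3.12]. Speed limits (rad/s): [2.57, 2.57, 3.01, 3.14, 3.14, 3.14].

INTERFACE

Orientations are given as a unit quaternion [x, y, z, w].
In Python, from station import arm, cams, readout gives the robot as it stands (arm), with the cameras (cams) and the readings (readout).
- The arm moves only by the shell command python3 drive.py 'ROWS' [OPENING] [FORCE]. ROWS is a JSON list of rows, 1 to 10 of them, each an object with the fields trans (a list: dx, dy, dz in normalised numbers (1 is 0.4 m)), rot (a list: a rotation vector rx, ry, rz in fractions of the full range, 1 being pi rad); a field left out counts as zero; each row is the pose to reach, as a shift and turn from the pose commanded when the command began, along the tool's axes at that moment; what a row does not reach only later rows make up. A row lasts 1/12 s, in which the tool goes at most 0.0417 m and 0.125 rad, less where a joint would pass 70% of its speed; a pose out of reach is approached as far as the arm can. OPENING is the finger opening in m, set as the command begins (- or left out keeps the last). The fingers move at their own pace and stop on an object; FORCE is the grip in N (left out, the last holds). Time passes only in rows, so rows that do not move let the fingers close. It prints the time, the measured TCP pose, the force, the opening and the grip force at its end. No shift or turn number may pass 1 either way. Input that does not fit is refused with a message, and nothing moves.
- readout.observe(): the state, without advancing time (a new reading comes with each control period).
- cams.get_image(name): name is "side" or "top"; returns a dict with "image" (480x640x3 uint8, blue, green, red), "intrinsics" (3x3 intrinsics, pixels), "view" (4x4, takes a point from world to camera coordinates). Camera axes: x right, y up, looking along -z (the intrinsics and any distortion apply to the point x, -y, -z); pixel columns grow to the right and rows downward; lengths in m; the calibration is good to about 2 mm. A picture is of the moment at which its call begins. There is no depth.
- arm.close_job(): hands the job in; it is judged then, once.
The state is a dict: "clock": time; "joint_positions": joint angles; "qd": joint speeds; "joint_efforts": joint torques, N m; "tool_pos": TCP position; "tool_rot": TCP orientation; "contact_force": force on the tool from outside, world axes, zero at the start; "ft_torque": the same for the moment, N m; "grip_width": finger opening in m; "gripper_force": force on a finger pad.
Only numpy, scipy, OpenCV 4.12 (cv2) and the standard library are available. Lean on these libraries where they do the work, as an engineer would, in place of code of your own. Each camera call takes 0.05 s, during which the arm holds its last target. There are 200 camera calls.

## Working session

There is one attempt and no reset: what is moved stays moved. The work goes in short steps, Python scripts to look and compute and a shell command to move; the robot and the scene stay as the last step left them, time stands still between calls to the robot, and variables do not carry over. Pictures are saved under pics/ and viewed, at most 18 in all, crops included, and the job is handed in when it is done.

```bash
ls; mkdir -p pics
python3 - <<'E'
from station import arm, cams, readout
import cv2
for n in("top","side"):
    r=cams.get_image(n); cv2.imwrite(f"pics/{n}0.png",r["image"]); print(r["intrinsics"],r["view"],[k for k in r])
print(readout.observe())
E
```

```text
drive.py
pics
station.py
[[512.71090922   0.         323.84063488]
 [  0.         512.71090922 231.53916171]
 [  0.           0.           1.        ]] [[ 0.01817081 -0.99981637  0.00608741 -0.08155926]
 [ 0.98806458  0.01888803  0.15287783 -0.54595912]
 [-0.15296474  0.00323684  0.98822635 -1.21491779]
 [ 0.          0.          0.          1.        ]] ['image', 'intrinsics', 'view']
[[567.71300402   0.         308.47052726]
 [  0.         567.71300402 248.88729224]
 [  0.           0.           1.        ]] [[ 0.92803494 -0.37240277  0.00820505 -0.50065207]
 [ 0.27604931  0.70237589  0.65609823 -0.18042836]
 [-0.25009583 -0.60661709  0.75463089 -1.49839821]
 [ 0.          0.          0.          1.        ]] ['image', 'intrinsics', 'view']
{'clock': 0.1, 'joint_positions': array([ 1.02768745e+00,  1.81455911e-01,  1.60788847e+00,  1.69660760e-05,
        1.35379876e+00, -2.06329319e-01]), 'qd': array([-0.00087456, -0.00186961, -0.00386209, -0.00063297, -0.00085476,
        0.00022309]), 'joint_efforts': array([-3.96482765e-04, -4.45873654e+01, -3.52240241e+01, -3.92367747e-04,
        4.08955151e-03, -2.48233476e-05]), 'tool_pos': array([0.18974704, 0.54227725, 0.23048978]), 'tool_rot': array([ 1.67596878e-01,  9.85855307e-01, -7.18418980e-04, -2.91456018e-04]), 'contact_force': array([-0.29656344, -0.24677038,  0.77798698]), 'ft_torque': array([0.07890184, 0.0020906 , 0.03485793]), 'gripper_force': 0.0, 'grip_width': 0.0854225118715365}
```

View pics/top0.png

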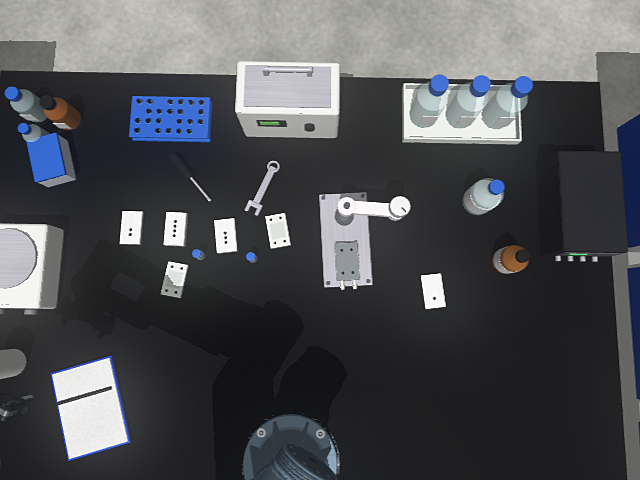

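View pics/side0.png

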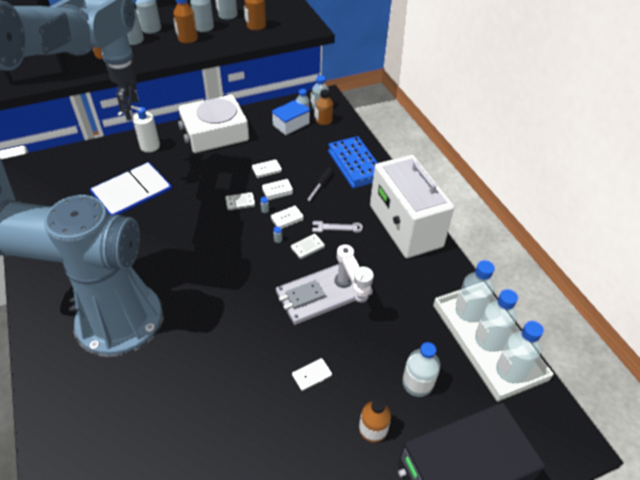

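```bash
cat > h.py <<'E'
from station import arm, cams, readout
import numpy as np, cv2
from scipy.spatial.transform import Rotation as R
def pix2w(r,uv,z):
    K,V=r["intrinsics"],r["view"]; uv=np.atleast_2d(uv).astype(float)
    d=np.c_[(uv-K[:2,2])/K[0,0],np.ones(len(uv))]*[1,-1,-1]
    d=d@V[:3,:3]; c=-V[:3,:3].T@V[:3,3]
    return (c+d*((z-c[2])/d[:,2])[:,None])[:,:2]
def w2pix(r,p):
    K,V=r["intrinsics"],r["view"]; q=np.atleast_2d(p)@V[:3,:3].T+V[:3,3]
    return np.c_[K[0,0]*q[:,0]/-q[:,2]+K[0,2],K[1,1]*-q[:,1]/-q[:,2]+K[1,2]]
def slab(r,uv,h,thr=110,win=40):
    "pose x,y,yaw(of long side),dims of bright slab near pixel uv with top at height h"
    g=r["image"].max(2); u,v=map(int,uv); x0,y0=max(u-win,0),max(v-win,0)
    m=(g[y0:v+win,x0:u+win]>thr).astype(np.uint8)
    m=cv2.morphologyEx(m,cv2.MORPH_CLOSE,np.ones((5,5)))
    n,l,s,c=cv2.connectedComponentsWithStats(m)
    k=1+np.argmin(np.linalg.norm(c[1:]-[u-x0,v-y0],axis=1)+1e3*(s[1:,4]<200))
    cs,_=cv2.findContours((l==k).astype(np.uint8),0,1); c=max(cs,key=cv2.contourArea)[:,0]+[x0,y0]
    w=pix2w(r,c,h); (cx,cy),(a,b),t=cv2.minAreaRect((w*1000).astype(np.float32))
    if a<b:a,b,t=b,a,t+90
    t=(t+90)%180-90
    return round(cx/1000,4),round(cy/1000,4),round(float(np.radians(t)),3),round(a),round(b)
def look(name="top"): return cams.get_image(name)
def goto(x,y,z,yaw):
    "shift in tool axes + rotation vector to a downward pose whose tool y axis is at yaw(mod pi)"
    o=readout.observe(); T=R.from_quat(o["tool_rot"]); p=o["tool_pos"]
    best=None
    for a in (yaw,yaw+np.pi):
        Y=np.array([np.cos(a),np.sin(a),0]);Z=np.array([0,0,-1.]);G=R.from_matrix(np.c_[np.cross(Y,Z),Y,Z])
        rv=(T.inv()*G).as_rotvec()
        if best is None or np.linalg.norm(rv)<np.linalg.norm(best): best=rv
    print("d",np.round(T.inv().apply(np.array([x,y,z])-p),4),"rv",np.round(best,3),"q6",round(o["joint_positions"][5],2),"world d",np.round(np.array([x,y,z])-p,4))
E
python3 - <<'E'
from h import *
r=look()
im=r["image"]
for n,uv,h in(("c1",(277,231),.012),("c2",(175,280),.012),("L",(131,228),.016),("M",(175,229),.020),("N",(225,236),.012),("P",(432,291),.008)): print(n,slab(r,uv,h))
a=cv2.resize(im[200:310,110:310],None,fx=4,fy=4,interpolation=2)
cv2.imwrite("pics/c1.png",a)
cv2.imwrite("pics/c2.png",cv2.resize(im[180:300,310:420],None,fx=5,fy=5,interpolation=2))
E
```

```text
c1 (0.5533, 0.045, 0.203, 84, 51)
c2 (0.4263, 0.2969, -0.176, 83, 51)
L (0.5533, 0.4117, -0.011, 84, 52)
M (0.5515, 0.3007, -0.02, 85, 52)
N (0.5378, 0.1754, 0.132, 85, 52)
P (0.4096, -0.3444, 0.132, 84, 52)
```

View pics/c1.png

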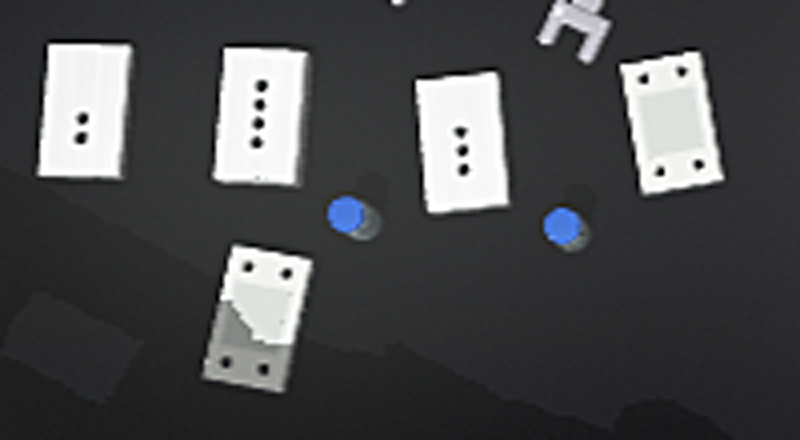

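View pics/c2.png

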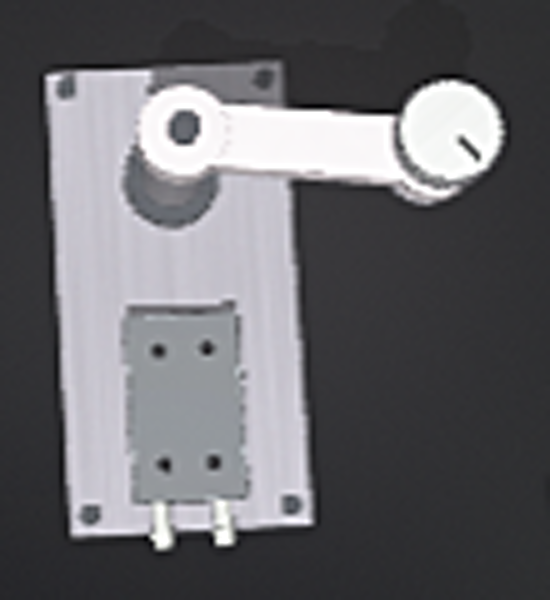

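```bash
cat >> h.py <<'E'
def crop2pix(a): return np.array(a)/5.+[310-.4,180-.4]
E
python3 - <<'E'
from h import *
r=look(); 
b=pix2w(r,crop2pix([(46,72),(283,62),(313,523),(72,537)]),.02)
p=pix2w(r,crop2pix([(158,351),(207,348),(165,464),(214,461)]),.035)
c=pix2w(r,crop2pix([(125,312),(235,307),(248,495),(132,502)]),.035)
hub=pix2w(r,crop2pix([(184,127)]),.148)[0]
k=pix2w(r,crop2pix([(449,130)]),.191)[0]
print(b.round(4),p.round(4),c.round(4),hub,k)
print("ctr base",b.mean(0),"ports",p.mean(0),"plat",c.mean(0))
for n,q in(("base",b[[0,1]].mean(0)-b[[2,3]].mean(0)),("p",p[[0,1]].mean(0)-p[[2,3]].mean(0)),("c",c[[0,1]].mean(0)-c[[2,3]].mean(0)),("hub-p",hub-p.mean(0)),("hub-c",hub-c.mean(0)),("arm",k-hub)): print(n,np.linalg.norm(q),np.arctan2(q[1],q[0]))
# fine mask for platen: print gray profile
g=cv2.cvtColor(r["image"],cv2.COLOR_BGR2GRAY)
print(g[260,328:366],g[238:286,347])
print("L",slab(r,(131,228),.012),"N",slab(r,(225,236),.016))
goto(.4263,.2969,.12,-.176+np.pi/2)
E
```

```text
[[ 0.6465 -0.057 ]
 [ 0.654  -0.1766]
 [ 0.4221 -0.1927]
 [ 0.4131 -0.0743]] [[ 0.504  -0.1148]
 [ 0.5059 -0.1388]
 [ 0.4486 -0.1189]
 [ 0.4505 -0.1428]] [[ 0.523  -0.0983]
 [ 0.5265 -0.1524]
 [ 0.4343 -0.1595]
 [ 0.4299 -0.1031]] [ 0.59272164 -0.12093805] [ 0.58464236 -0.23433589]
ctr base [ 0.53391078 -0.12515841] ports [ 0.47727891 -0.12883683] plat [ 0.47841944 -0.12833351]
base 0.23319912169206367 0.07166948854565575
p 0.05551448991955078 0.0730475116775507
c 0.09283403925350063 0.06413427727480167
hub-p 0.11571263656275535 0.06831511922600496
hub-c 0.11454119610175621 0.06461082035255836
arm 0.11368528849285926 -1.6419233406252032
[199 202 196 200 199 200 203 155 140 151 151 150 151 150 151 150 151 150
 150 151 151 151 152 151 151 150 151 151 151 149 162 192 203 202 199 201
 205 200] [201 201 213 117  99 156 151 151 150 151 152 151 152 151 151 151 150 152
 151 151 151 151 151 152 152 151 151 152 151 151 151 151 152 150 152 151
 151 151 151 151 151 156 117 211 207 206 211 216]
L (0.5539, 0.4134, -0.01, 84, 52) N (0.5373, 0.1747, 0.132, 85, 51)
d [-0.3044 -0.1534  0.1108] rv [-0.001 -0.    -0.161] q6 -0.21 world d [ 0.2365 -0.2455 -0.1107]
```

The rows are not in the units I measure in: shifts go in shares of 0.4 m and turns go in shares of pi rad. I convert before sending: -0.304 m is -0.76, -0.153 m is -0.3825, -0.161 rad is -0.0512.

```bash
python3 drive.py '[{"trans":[-0.76, -0.3825, 0.225], "rot":[0, 0, -0.0512]}, {"trans":[-0.76, -0.3825, 0.225], "rot":[0, 0, -0.0512]}, {"trans":[-0.76, -0.3825, 0.225], "rot":[0, 0, -0.0512]}, {"trans":[-0.76, -0.3825, 0.225], "rot":[0, 0, -0.0512]}, {"trans":[-0.76, -0.3825, 0.225], "rot":[0, 0, -0.0512]}, {"trans":[-0.76, -0.3825, 0.225], "rot":[0, 0, -0.0512]}, {"trans":[-0.76, -0.3825, 0.225], "rot":[0, 0, -0.0512]}, {"trans":[-0.76, -0.3825, 0.225], "rot":[0, 0, -0.0512]}, {"trans":[-0.76, -0.3825, 0.225], "rot":[0, 0, -0.0512]}, {"trans":[-0.76, -0.3825, 0.225], "rot":[0, 0, -0.0512]}]' 0.075 40
python3 drive.py '[{}, {}]'
python3 -c "
from h import *
goto(.4263,.2969,.001,-.176+np.pi/2)"
```

```text
clock: 1.03
tool_pos: [0.4285, 0.2943, 0.1399]
tool_rot: [0.09, 0.996, -0.001, -0.0]
contact_force: [-1.1, 0.3, -0.3]
grip_width: 0.0752
gripper_force: 0.0
clock: 1.2
tool_pos: [0.4259, 0.2982, 0.1413]
tool_rot: [0.088, 0.996, 0.0, -0.0]
contact_force: [0.1, 0.5, -0.0]
grip_width: 0.075
gripper_force: 0.0
d [-0.0007 -0.0013  0.1403] rv [ 0.    -0.001 -0.   ] q6 -1.01 world d [ 0.0004 -0.0013 -0.1403]
```

To row units: 0.14 m is 0.35, 0.139 m is 0.3475.

```bash
python3 drive.py '[{"trans":[-0.0025, -0.0025, 0.1]}, {"trans":[-0.0025, -0.0025, 0.2]}, {"trans":[-0.0025, -0.0025, 0.2625]}, {"trans":[-0.0025, -0.0025, 0.3]}, {"trans":[-0.0025, -0.0025, 0.325]}, {"trans":[-0.0025, -0.0025, 0.3375]}, {"trans":[-0.0025, -0.0025, 0.3475]}, {"trans":[-0.0025, -0.0025, 0.35]}, {"trans":[-0.0025, -0.0025, 0.35]}]'
python3 drive.py '[{}, {}, {}, {}, {}, {}]' 0.03 60
python3 -c "
from h import *
r=look('side');u,v=w2pix(r,readout.observe()['tool_pos'])[0].astype(int);print(u,v)
cv2.imwrite('pics/s1.png',cv2.resize(r['image'][v-50:v+30,u-50:u+50],None,fx=6,fy=6,interpolation=2))"
```

```text
clock: 1.95
tool_pos: [0.4278, 0.2973, 0.0022]
tool_rot: [0.088, 0.996, 0.0, 0.001]
contact_force: [-0.3, 0.0, 0.9]
grip_width: 0.0749
gripper_force: 0.0
clock: 2.45
tool_pos: [0.4281, 0.2971, 0.0027]
tool_rot: [0.088, 0.996, 0.001, 0.001]
contact_force: [-2.0, 0.5, 6.5]
grip_width: 0.0479
gripper_force: 61.7
240 201
```

View pics/s1.png

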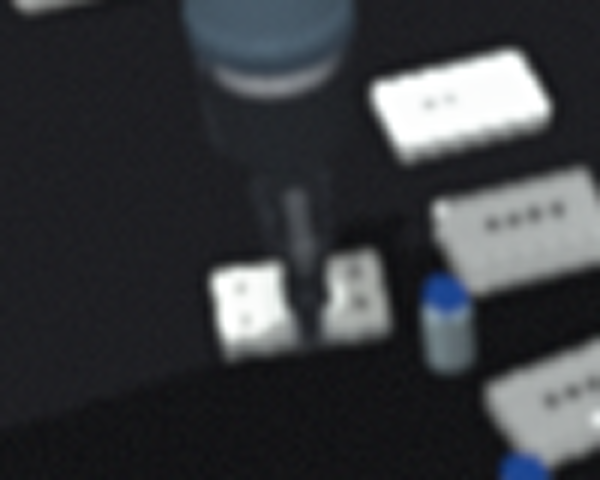

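To row units: -0.003 m is -0.0075.

```bash
python3 drive.py '[{}, {"trans":[0, 0, -0.0075]}, {"trans":[0, 0, -0.0075]}, {"trans":[0, 0, -0.0075]}]' 0.06
python3 drive.py '[{}, {}, {}, {}, {}]' 0.03 60
python3 -c "
from h import *
r=look()
print(slab(r,(175,280),.012,thr=90));print(slab(r,(277,231),.012))
"
python3 drive.py '[{"trans":[0, 0, -0.025]}, {"trans":[0, 0, -0.075]}, {"trans":[0, 0, -0.15]}, {"trans":[0, 0, -0.25]}, {"trans":[0, 0, -0.325]}, {"trans":[0, 0, -0.325]}, {"trans":[0, 0, -0.325]}]'
python3 -c "
from h import *
goto(.4778,-.1286,.12,.069+np.pi/2)"
```

```text
clock: 2.83
tool_pos: [0.4274, 0.2967, 0.0046]
tool_rot: [0.088, 0.996, 0.0, 0.0]
contact_force: [-0.3, 0.2, -0.7]
grip_width: 0.0598
gripper_force: 0.0
clock: 3.25
tool_pos: [0.4274, 0.2967, 0.0049]
tool_rot: [0.088, 0.996, -0.0, 0.0]
contact_force: [-3.1, -2.3, 7.3]
grip_width: 0.0477
gripper_force: 60.7
(0.4282, 0.3252, 0.074, 198, 135)
(0.5529, 0.0448, 0.198, 85, 52)
clock: 3.88
tool_pos: [0.4285, 0.2973, 0.1366]
tool_rot: [0.088, 0.996, 0.001, 0.002]
contact_force: [-0.1, 0.3, -2.4]
grip_width: 0.0476
gripper_force: 62.4
d [-0.1229 -0.4108  0.0161] rv [ 0.002  0.004 -0.245] q6 -1.02 world d [ 0.0493 -0.4259 -0.0166]
```

To row units: -0.375 m is -0.9375, -0.04 m is -0.1, -0.245 rad is -0.078.

```bash
python3 drive.py '[{"trans":[-0.025, -0.075, 0], "rot":[0, 0, -0.0159]}, {"trans":[-0.05, -0.15, 0], "rot":[0, 0, -0.0318]}, {"trans":[-0.075, -0.25, 0], "rot":[0, 0, -0.0477]}, {"trans":[-0.1, -0.35, 0], "rot":[0, 0, -0.0637]}, {"trans":[-0.1375, -0.45, 0], "rot":[0, 0, -0.078]}, {"trans":[-0.1625, -0.55, 0], "rot":[0, 0, -0.078]}, {"trans":[-0.2, -0.65, 0], "rot":[0, 0, -0.078]}, {"trans":[-0.225, -0.75, 0], "rot":[0, 0, -0.078]}, {"trans":[-0.25, -0.85, 0], "rot":[0, 0, -0.078]}, {"trans":[-0.28, -0.9375, 0], "rot":[0, 0, -0.078]}]'
python3 drive.py '[{"trans":[0, -0.025, 0]}, {"trans":[0, -0.05, 0]}, {"trans":[0, -0.05, 0]}, {"trans":[0, -0.05, 0]}]'
python3 -c "
from h import *
goto(.4788,-.1286,.041,.069+np.pi/2)
r=look();u,v=w2pix(r,[.478,-.1286,.14])[0].astype(int);print(u,v)
cv2.imwrite('pics/p1.png',cv2.resize(r['image'][v-50:v+50,u-60:u+60],None,fx=6,fy=6,interpolation=2))"
```

```text
clock: 4.72
tool_pos: [0.4698, -0.0938, 0.1324]
tool_rot: [-0.034, 0.999, 0.001, -0.002]
contact_force: [1.3, -0.1, -1.1]
grip_width: 0.0473
gripper_force: 62.5
clock: 5.05
tool_pos: [0.4723, -0.111, 0.1332]
tool_rot: [-0.035, 0.999, 0.001, -0.001]
contact_force: [0.3, 0.0, -1.7]
grip_width: 0.0475
gripper_force: 62.5
d [-0.0054 -0.0182  0.0921] rv [ 0.002 -0.002  0.   ] q6 -2.12 world d [ 0.0065 -0.0176 -0.0922]
349 255
```

To row units: 0.082 m is 0.205, 0.075 m is 0.1875.

```bash
python3 drive.py '[{"trans":[-0.0125, -0.045, 0]}, {"trans":[-0.0125, -0.045, 0.075]}, {"trans":[-0.0125, -0.045, 0.125]}, {"trans":[-0.0125, -0.045, 0.1625]}, {"trans":[-0.0125, -0.045, 0.1875]}, {"trans":[-0.0125, -0.045, 0.205]}, {"trans":[-0.0125, -0.045, 0.205]}, {"trans":[-0.0125, -0.045, 0.205]}]'
python3 -c "
from h import *
goto(.4788,-.1286,.041,.069+np.pi/2)
r=look('side');u,v=w2pix(r,[.478,-.1286,.06])[0].astype(int);print(u,v)
cv2.imwrite('pics/p2.png',cv2.resize(r['image'][v-45:v+35,u-50:u+50],None,fx=7,fy=7,interpolation=2))"
```

```text
clock: 5.77
tool_pos: [0.4798, -0.1291, 0.0526]
tool_rot: [-0.035, 0.999, -0.0, 0.0]
contact_force: [0.6, -1.1, -2.1]
grip_width: 0.0475
gripper_force: 62.5
d [0.0009 0.0006 0.0116] rv [-0.     0.     0.001] q6 -2.14 world d [-0.001   0.0005 -0.0116]
305 286
```

View pics/p2.png

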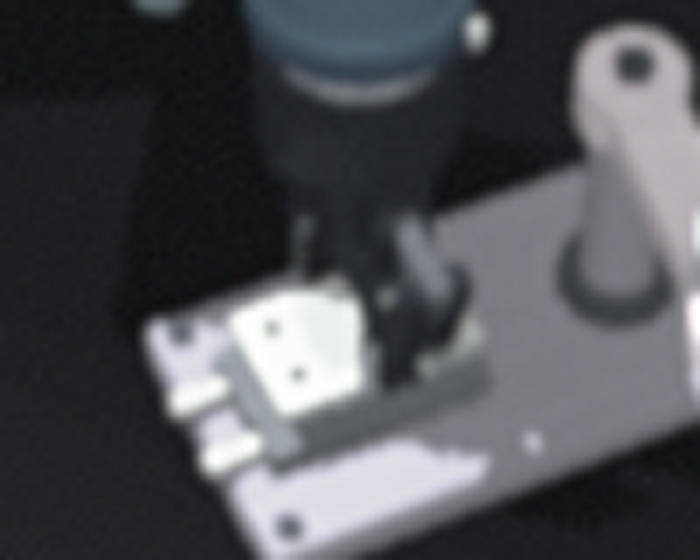

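To row units: 0.01 m is 0.025, 0.008 m is 0.02.

```bash
python3 drive.py '[{"trans":[0, 0, 0.0075]}, {"trans":[0.0025, 0.0025, 0.015]}, {"trans":[0.0025, 0.0025, 0.02]}, {"trans":[0.0025, 0.0025, 0.025]}, {"trans":[0.0025, 0.0025, 0.025]}]'
python3 drive.py '[{"trans":[0, 0, 0.0025]}, {"trans":[0, 0, 0.0025]}]'
python3 drive.py '[{"trans":[0, 0, 0.0025]}, {"trans":[0, 0, 0.0025]}]'
```

```text
clock: 6.23
tool_pos: [0.4781, -0.1287, 0.0419]
tool_rot: [-0.035, 0.999, 0.0, -0.0]
contact_force: [-0.4, -0.1, -1.8]
grip_width: 0.0476
gripper_force: 62.5
clock: 6.4
tool_pos: [0.4784, -0.1288, 0.0412]
tool_rot: [-0.035, 0.999, 0.0, -0.0]
contact_force: [-0.4, 0.4, -1.4]
grip_width: 0.047
gripper_force: 62.5
clock: 6.57
tool_pos: [0.4784, -0.1288, 0.0402]
tool_rot: [-0.035, 0.999, 0.0, -0.0]
contact_force: [0.4, 0.3, -1.0]
grip_width: 0.0476
gripper_force: 62.5
```

To row units: 0.0007 m is 0.0018.

```bash
python3 drive.py '[{"trans":[0, 0, 0.0018]}, {"trans":[0, 0, 0.0018]}]'
python3 drive.py '[{"trans":[0, 0, 0.0015]}, {"trans":[0, 0, 0.0015]}]'
python3 drive.py '[{}, {}, {}]' 0.065
python3 drive.py '[{"trans":[0, 0, -0.025]}, {"trans":[0, 0, -0.075]}, {"trans":[0, 0, -0.15]}, {"trans":[0, 0, -0.25]}]'
python3 drive.py '[{"trans":[0, 0.1, 0]}, {"trans":[0, 0.2, 0]}, {"trans":[0, 0.3, 0]}, {"trans":[0, 0.4, 0]}, {"trans":[0, 0.4, 0]}, {"trans":[0, 0.4, 0]}]'
python3 -c "
from h import *
r=look();u,v=w2pix(r,[.478,-.1286,.047])[0].astype(int);print(u,v)
print(slab(r,(u,v),.047,thr=215),slab(r,(u,v),.047,thr=225))
print(slab(r,(277,231),.012))
print(slab(r,(175,229),.02), slab(r,(225,236),.016))
cv2.imwrite('pics/p3.png',cv2.resize(r['image'][v-80:v+35,u-110:u+80],None,fx=4,fy=4,interpolation=2))"
```

```text
clock: 6.73
tool_pos: [0.4785, -0.1288, 0.04]
tool_rot: [-0.035, 0.999, -0.0, -0.0]
contact_force: [-1.2, 0.5, 4.2]
grip_width: 0.0479
gripper_force: 63.1
clock: 6.9
tool_pos: [0.4785, -0.1288, 0.0399]
tool_rot: [-0.035, 0.999, -0.0, -0.0]
contact_force: [-4.3, 0.7, 9.1]
grip_width: 0.0477
gripper_force: 63.9
clock: 7.15
tool_pos: [0.4786, -0.1288, 0.039]
tool_rot: [-0.035, 0.999, -0.0, 0.0]
contact_force: [0.6, -0.6, 0.1]
grip_width: 0.0649
gripper_force: 0.0
clock: 7.48
tool_pos: [0.4764, -0.1278, 0.1383]
tool_rot: [-0.035, 0.999, 0.001, -0.002]
contact_force: [1.3, -1.2, 0.3]
grip_width: 0.0651
gripper_force: 0.0
clock: 7.98
tool_pos: [0.4671, 0.0328, 0.1396]
tool_rot: [-0.037, 0.999, -0.0, 0.0]
contact_force: [0.3, -0.2, 0.4]
grip_width: 0.0653
gripper_force: 0.0
346 259
(0.4699, -0.1297, 0.019, 119, 113) (0.4641, -0.13, 0.071, 109, 48)
(0.5532, 0.068, 0.019, 201, 159)
(0.5515, 0.3007, -0.02, 85, 52) (0.5384, 0.1519, 0.036, 198, 148)
```

View pics/p3.png

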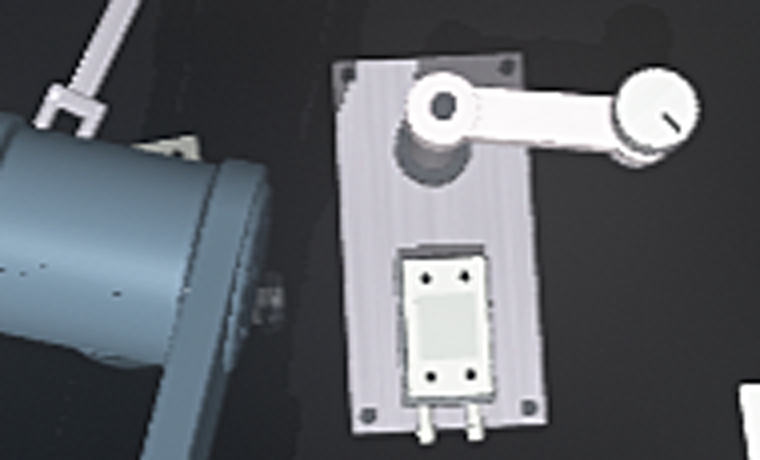

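```bash
python3 -c "
from h import *
r=look()
f=lambda a:(np.array(a)/4.+[236-.375,179-.375])
c=pix2w(r,f([(403,262),(484,257),(495,400),(410,405)]),.047);p=pix2w(r,f([(426,278),(465,276),(431,376),(471,374)]),.047)
print(c.mean(0),p.mean(0)); q=p[[0,1]].mean(0)-p[[2,3]].mean(0);print(np.arctan2(q[1],q[0]))
goto(.5532,.0449,.12,.2+np.pi/2)"
```

```text
[ 0.47488569 -0.13025532] [ 0.47780207 -0.13037669]
0.06698053974355099
d [-0.0862  0.0085  0.0196] rv [-0.001  0.001 -0.13 ] q6 -1.83 world d [ 0.0855  0.0145 -0.0195]
```

To row units: -0.086 m is -0.215, -0.08 m is -0.2, -0.13 rad is -0.0414.

```bash
python3 drive.py '[{"trans":[-0.1, 0.01, 0], "rot":[0, 0, -0.0191]}, {"trans":[-0.2, 0.02, 0], "rot":[0, 0, -0.0414]}, {"trans":[-0.215, 0.02, 0.075], "rot":[0, 0, -0.0414]}, {"trans":[-0.215, 0.02, 0.15], "rot":[0, 0, -0.0414]}, {"trans":[-0.215, 0.02, 0.175], "rot":[0, 0, -0.0414]}, {"trans":[-0.215, 0.02, 0.175], "rot":[0, 0, -0.0414]}, {"trans":[-0.215, 0.02, 0.175], "rot":[0, 0, -0.0414]}]' 0.07
python3 -c "
from h import *
goto(.5530,.0449,.0055,.2+np.pi/2)
r=look('side');u,v=w2pix(r,[.553,.045,.012])[0].astype(int)
cv2.imwrite('pics/p4.png',cv2.resize(r['image'][v-45:v+35,u-50:u+50],None,fx=5,fy=5,interpolation=2))"
```

```text
clock: 8.67
tool_pos: [0.5522, 0.0437, 0.0689]
tool_rot: [-0.099, 0.995, 0.0, -0.001]
contact_force: [0.4, -0.8, 1.8]
grip_width: 0.07
gripper_force: 0.0
d [-0.0011  0.001   0.0634] rv [ 0.    -0.002 -0.003] q6 -1.9 world d [ 0.0008  0.0012 -0.0634]
```

View pics/p4.png

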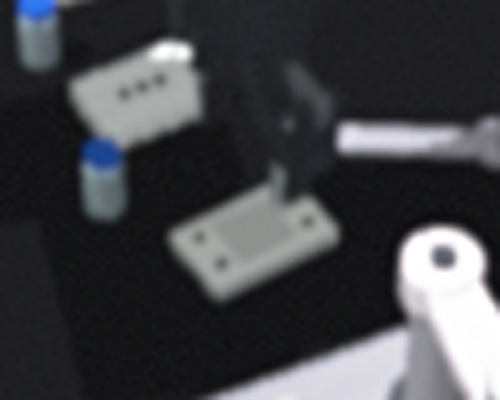

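To row units: 0.063 m is 0.1575, 0.061 m is 0.1525.

```bash
python3 drive.py '[{"trans":[-0.0025, 0.0025, 0.075]}, {"trans":[-0.0025, 0.0025, 0.1125]}, {"trans":[-0.0025, 0.0025, 0.1375]}, {"trans":[-0.0025, 0.0025, 0.1525]}, {"trans":[-0.0025, 0.0025, 0.1575]}, {"trans":[-0.0025, 0.0025, 0.1575]}, {"trans":[-0.0025, 0.0025, 0.1575]}]'
python3 drive.py '[{}, {}, {}, {}, {}]' 0.03 60
python3 drive.py '[{"trans":[0, 0, -0.025]}, {"trans":[0, 0, -0.075]}, {"trans":[0, 0, -0.15]}, {"trans":[0, 0, -0.25]}, {"trans":[0, 0, -0.3]}, {"trans":[0, 0, -0.3]}, {"trans":[0, 0, -0.3]}]'
python3 -c "
from h import *
goto(.4785,-.1283,.125,.069+np.pi/2)"
```

```text
clock: 9.3
tool_pos: [0.5543, 0.0458, 0.0072]
tool_rot: [-0.099, 0.995, -0.0, 0.001]
contact_force: [0.1, 0.1, 0.2]
grip_width: 0.07
gripper_force: 0.0
clock: 9.72
tool_pos: [0.5543, 0.0459, 0.0076]
tool_rot: [-0.1, 0.995, -0.0, 0.001]
contact_force: [-2.6, -0.3, 9.0]
grip_width: 0.0462
gripper_force: 60.0
clock: 10.3
tool_pos: [0.5545, 0.0459, 0.128]
tool_rot: [-0.1, 0.995, -0.0, 0.002]
contact_force: [0.5, -0.7, -1.2]
grip_width: 0.0459
gripper_force: 61.6
d [ 0.109  -0.1557  0.0028] rv [-0.001  0.004  0.13 ] q6 -1.9 world d [-0.076  -0.1742 -0.003 ]
```

To row units: -0.156 m is -0.39, 0.015 m is 0.0375, 0.04 rad is 0.0127.

```bash
python3 drive.py '[{"trans":[0.075, 0.015, 0], "rot":[0, 0, 0.0127]}, {"trans":[0.15, 0.03, 0], "rot":[0, 0, 0.0255]}, {"trans":[0.1825, 0.0375, 0], "rot":[0, 0, 0.0414]}, {"trans":[0.2, -0.05, 0], "rot":[0, 0, 0.0414]}, {"trans":[0.2175, -0.1375, 0], "rot":[0, 0, 0.0414]}, {"trans":[0.2325, -0.2125, 0], "rot":[0, 0, 0.0414]}, {"trans":[0.25, -0.2875, 0], "rot":[0, 0, 0.0414]}, {"trans":[0.26, -0.35, 0], "rot":[0, 0, 0.0414]}, {"trans":[0.27, -0.39, 0], "rot":[0, 0, 0.0414]}, {"trans":[0.27, -0.39, 0], "rot":[0, 0, 0.0414]}]'
python3 drive.py '[{"trans":[0, 0, 0.05]}, {"trans":[0, 0, 0.1]}, {"trans":[0, 0, 0.1375]}, {"trans":[0, 0, 0.15]}, {"trans":[0, 0, 0.15]}, {"trans":[0, 0, 0.15]}]'
python3 -c "
from h import *
goto(.4793,-.1284,.0546,.069+np.pi/2)"
```

```text
clock: 11.13
tool_pos: [0.4773, -0.1309, 0.1245]
tool_rot: [-0.033, 0.999, 0.0, -0.001]
contact_force: [-0.1, -0.0, -1.3]
grip_width: 0.0461
gripper_force: 61.7
clock: 11.63
tool_pos: [0.478, -0.1276, 0.0656]
tool_rot: [-0.035, 0.999, 0.0, -0.001]
contact_force: [1.2, -0.3, -0.2]
grip_width: 0.0463
gripper_force: 61.7
d [-0.0013 -0.0009  0.011 ] rv [ 0.001 -0.001  0.001] q6 -2.14 world d [ 0.0013 -0.0008 -0.011 ]
```

To row units: 0.01 m is 0.025, 0.009 m is 0.0225.

```bash
python3 drive.py '[{"trans":[-0.0025, -0.0025, 0.0075]}, {"trans":[-0.0025, -0.0025, 0.015]}, {"trans":[-0.0025, -0.0025, 0.0225]}, {"trans":[-0.0025, -0.0025, 0.025]}, {"trans":[-0.0025, -0.0025, 0.025]}]'
python3 drive.py '[{"trans":[0, 0, 0.0025]}, {"trans":[0, 0, 0.0025]}]'
python3 drive.py '[{"trans":[0, 0, 0.0018]}, {"trans":[0, 0, 0.0018]}]'
python3 drive.py '[{"trans":[0, 0, 0.0018]}, {"trans":[0, 0, 0.0018]}]'
```

```text
clock: 12.05
tool_pos: [0.4793, -0.1292, 0.0559]
tool_rot: [-0.035, 0.999, 0.0, -0.0]
contact_force: [0.5, -0.4, -1.4]
grip_width: 0.0462
gripper_force: 61.7
clock: 12.22
tool_pos: [0.4795, -0.1293, 0.055]
tool_rot: [-0.035, 0.999, -0.0, 0.0]
contact_force: [-0.1, -0.2, -0.3]
grip_width: 0.0459
gripper_force: 61.7
clock: 12.38
tool_pos: [0.4796, -0.1293, 0.0547]
tool_rot: [-0.035, 0.999, -0.0, 0.0]
contact_force: [-1.7, 0.8, 5.1]
grip_width: 0.0462
gripper_force: 63.0
clock: 12.55
tool_pos: [0.4796, -0.1293, 0.0547]
tool_rot: [-0.035, 0.999, -0.0, -0.0]
contact_force: [-4.8, 1.1, 11.3]
grip_width: 0.0464
gripper_force: 64.9
```

To row units: -0.08 m is -0.2, -0.05 m is -0.125.

```bash
python3 drive.py '[{}, {}, {"trans":[0, 0, -0.0025]}, {"trans":[0, 0, -0.05]}, {"trans":[0, 0, -0.125]}, {"trans":[0, 0, -0.2]}, {"trans":[0, 0, -0.2]}]' 0.065
python3 drive.py '[{"trans":[0.075, 0.075, 0]}, {"trans":[0.15, 0.15, 0]}, {"trans":[0.225, 0.225, 0]}, {"trans":[0.3, 0.3, 0]}, {"trans":[0.3, 0.375, 0]}, {"trans":[0.3, 0.375, 0]}, {"trans":[0.3, 0.375, 0]}]'
python3 -c "
from h import *
r=look();u,v=w2pix(r,[.478,-.1286,.059])[0].astype(int);print(u,v)
print('20',slab(r,(175,229),.02),'16', slab(r,(225,236),.016))
cv2.imwrite('pics/p5.png',cv2.resize(r['image'][v-60:v+60,u-160:u+40],None,fx=4,fy=4,interpolation=2))"
```

```text
clock: 13.13
tool_pos: [0.483, -0.1311, 0.1393]
tool_rot: [-0.035, 0.999, -0.002, 0.004]
contact_force: [0.6, -0.0, 0.2]
grip_width: 0.0649
gripper_force: 0.0
clock: 13.72
tool_pos: [0.349, 0.0132, 0.1336]
tool_rot: [-0.036, 0.999, -0.0, 0.001]
contact_force: [0.8, -1.1, 0.6]
grip_width: 0.0646
gripper_force: 0.0
347 259
20 (0.5515, 0.3007, -0.02, 85, 52) 16 (0.5373, 0.1747, 0.132, 85, 51)
```

View pics/p5.png

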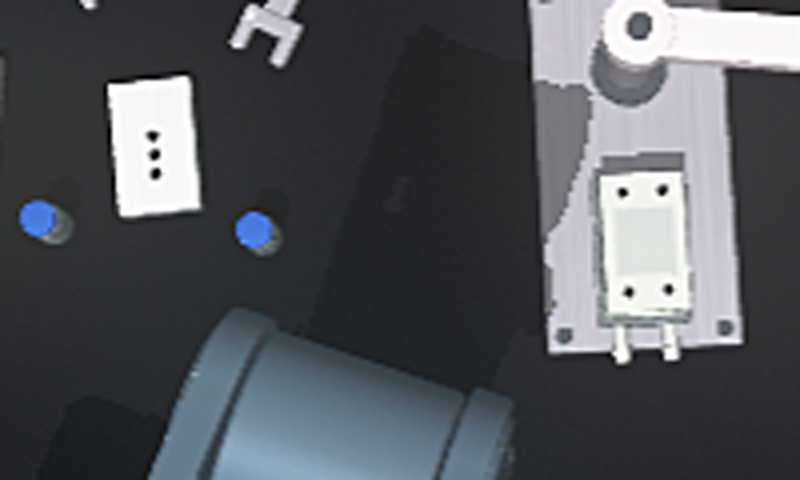

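```bash
python3 -c "
from h import *
r=look()
p=pix2w(r,np.array([(622,192),(662,190),(628,292),(668,289)])/4.+[187-.375,199-.375],.059)
print(p.mean(0)); q=p[[0,1]].mean(0)-p[[2,3]].mean(0);print(np.arctan2(q[1],q[0]))
goto(.5373,.1747,.09,.132+np.pi/2)"
```

```text
[ 0.47978393 -0.13017971]
0.07106418272078821
d [-0.1981  0.1496  0.0439] rv [-0.001  0.001 -0.062] q6 -1.95 world d [ 0.1873  0.1631 -0.0438]
```

To row units: -0.198 m is -0.495, -0.165 m is -0.4125, -0.062 rad is -0.0197.

```bash
python3 drive.py '[{"trans":[-0.0825, 0.0625, 0], "rot":[0, 0, -0.0064]}, {"trans":[-0.165, 0.125, 0], "rot":[0, 0, -0.0127]}, {"trans":[-0.2475, 0.1875, 0], "rot":[0, 0, -0.0191]}, {"trans":[-0.33, 0.25, 0], "rot":[0, 0, -0.0197]}, {"trans":[-0.4125, 0.3125, 0], "rot":[0, 0, -0.0197]}, {"trans":[-0.495, 0.3725, 0], "rot":[0, 0, -0.0197]}, {"trans":[-0.495, 0.3725, 0.075], "rot":[0, 0, -0.0197]}, {"trans":[-0.495, 0.3725, 0.15], "rot":[0, 0, -0.0197]}, {"trans":[-0.495, 0.3725, 0.15], "rot":[0, 0, -0.0197]}, {"trans":[-0.495, 0.3725, 0.15], "rot":[0, 0, -0.0197]}]' 0.07
python3 -c "
from h import *
goto(.5373,.1747,.006,.132+np.pi/2)
"
```

```text
clock: 14.65
tool_pos: [0.5354, 0.1731, 0.0713]
tool_rot: [-0.065, 0.998, -0.0, -0.003]
contact_force: [0.6, 0.7, -0.2]
grip_width: 0.0701
gripper_force: 0.0
d [-0.0025  0.0013  0.0652] rv [ 0.    -0.006 -0.002] q6 -1.6 world d [ 0.0019  0.0016 -0.0653]
```

To row units: 0.065 m is 0.1625, -0.001 m is -0.0025.

```bash
python3 drive.py '[{"trans":[-0.0025, 0.0025, 0.075]}, {"trans":[-0.0025, 0.0025, 0.1125]}, {"trans":[-0.0025, 0.0025, 0.1375]}, {"trans":[-0.0025, 0.0025, 0.1525]}, {"trans":[-0.0025, 0.0025, 0.16]}, {"trans":[-0.0025, 0.0025, 0.1625]}, {"trans":[-0.0025, 0.0025, 0.1625]}]'
python3 drive.py '[{}, {}, {}, {}, {}]' 0.03 70
python3 drive.py '[{"trans":[0, 0, -0.025]}, {"trans":[0, 0, -0.075]}, {"trans":[0, 0, -0.15]}, {"trans":[0, 0, -0.25]}, {"trans":[0, 0, -0.325]}, {"trans":[0, 0, -0.325]}, {"trans":[0, 0, -0.325]}]'
python3 -c "
from h import *
goto(.4778,-.1288,.13,.069+np.pi/2)"
```

```text
clock: 15.23
tool_pos: [0.5383, 0.1755, 0.0096]
tool_rot: [-0.065, 0.998, 0.0, 0.001]
contact_force: [0.1, -0.0, -0.8]
grip_width: 0.0701
gripper_force: 0.0
clock: 15.65
tool_pos: [0.5383, 0.1757, 0.0103]
tool_rot: [-0.066, 0.998, -0.0, 0.001]
contact_force: [-2.1, -1.3, 7.8]
grip_width: 0.0468
gripper_force: 70.4
clock: 16.23
tool_pos: [0.5392, 0.1759, 0.1417]
tool_rot: [-0.066, 0.998, 0.0, 0.003]
contact_force: [0.2, -0.6, -1.4]
grip_width: 0.0467
gripper_force: 72.1
d [ 0.1009 -0.294   0.0112] rv [0.    0.006 0.062] q6 -1.6 world d [-0.0614 -0.3047 -0.0117]
```

To row units: -0.294 m is -0.735, 0.06 m is 0.15, 0.06 rad is 0.0191.

```bash
python3 drive.py '[{"trans":[0.075, 0.01, 0], "rot":[0, 0, 0.0064]}, {"trans":[0.15, 0.02, 0], "rot":[0, 0, 0.0127]}, {"trans":[0.1625, -0.075, 0], "rot":[0, 0, 0.0191]}, {"trans":[0.175, -0.1625, 0], "rot":[0, 0, 0.0197]}, {"trans":[0.1875, -0.25, 0], "rot":[0, 0, 0.0197]}, {"trans":[0.2, -0.35, 0], "rot":[0, 0, 0.0197]}, {"trans":[0.2125, -0.45, 0], "rot":[0, 0, 0.0197]}, {"trans":[0.225, -0.55, 0], "rot":[0, 0, 0.0197]}, {"trans":[0.2375, -0.65, 0], "rot":[0, 0, 0.0197]}, {"trans":[0.25, -0.735, 0], "rot":[0, 0, 0.0197]}]'
python3 drive.py '[{"trans":[0, 0, 0.05]}, {"trans":[0, 0, 0.1]}, {"trans":[0, 0, 0.1375]}, {"trans":[0, 0, 0.15]}, {"trans":[0, 0, 0.15]}, {"trans":[0, 0, 0.15]}]'
python3 -c "
from h import *
goto(.4788,-.1287,.0693,.069+np.pi/2)"
```

```text
clock: 17.07
tool_pos: [0.4754, -0.131, 0.1373]
tool_rot: [-0.034, 0.999, 0.0, -0.001]
contact_force: [1.1, 0.5, -1.3]
grip_width: 0.0465
gripper_force: 72.2
clock: 17.57
tool_pos: [0.4763, -0.1286, 0.0782]
tool_rot: [-0.035, 0.999, 0.0, -0.001]
contact_force: [0.7, -0.2, -1.0]
grip_width: 0.0471
gripper_force: 72.3
d [-0.0025 -0.0003  0.0089] rv [ 0.001 -0.001  0.   ] q6 -2.15 world d [ 0.0025 -0.0001 -0.0089]
```

To row units: 0.007 m is 0.0175, 0.005 m is 0.0125.

```bash
python3 drive.py '[{"trans":[-0.005, 0, 0.0075]}, {"trans":[-0.005, 0, 0.0125]}, {"trans":[-0.005, 0, 0.0175]}, {"trans":[-0.005, 0, 0.0175]}, {"trans":[-0.005, 0, 0.0175]}]'
python3 drive.py '[{"trans":[0, 0, 0.0025]}, {"trans":[0, 0, 0.0025]}]'
python3 drive.py '[{"trans":[0, 0, 0.0018]}, {"trans":[0, 0, 0.0018]}]'
python3 drive.py '[{"trans":[0, 0, 0.0018]}, {"trans":[0, 0, 0.0018]}]'
```

```text
clock: 17.98
tool_pos: [0.4788, -0.1288, 0.0718]
tool_rot: [-0.035, 0.999, -0.0, 0.0]
contact_force: [0.1, -0.5, -1.2]
grip_width: 0.0469
gripper_force: 72.3
clock: 18.15
tool_pos: [0.4788, -0.1289, 0.0706]
tool_rot: [-0.035, 0.999, -0.0, 0.0]
contact_force: [-0.9, 0.2, -2.1]
grip_width: 0.047
gripper_force: 72.3
clock: 18.32
tool_pos: [0.4787, -0.1288, 0.0698]
tool_rot: [-0.035, 0.999, 0.0, -0.0]
contact_force: [0.7, 0.2, -0.9]
grip_width: 0.0467
gripper_force: 72.3
clock: 18.48
tool_pos: [0.4788, -0.1289, 0.0694]
tool_rot: [-0.035, 0.999, -0.0, 0.0]
contact_force: [-2.3, -0.4, -0.2]
grip_width: 0.0466
gripper_force: 72.7
```

Near contact; release, then retract to the same look pose.

To row units: 0.0005 m is 0.0013.

```bash
python3 drive.py '[{"trans":[0, 0, 0.0013]}, {"trans":[0, 0, 0.0013]}]'
python3 drive.py '[{}, {}, {"trans":[0, 0, -0.0025]}, {"trans":[0, 0, -0.05]}, {"trans":[0, 0, -0.125]}, {"trans":[0, 0, -0.175]}, {"trans":[0, 0, -0.175]}]' 0.065
python3 drive.py '[{"trans":[0.075, 0.075, 0]}, {"trans":[0.15, 0.15, 0]}, {"trans":[0.225, 0.225, 0]}, {"trans":[0.3, 0.3, 0]}, {"trans":[0.3, 0.375, 0]}, {"trans":[0.3, 0.375, 0]}, {"trans":[0.3, 0.375, 0]}]'
python3 -c "
from h import *
r=look();u,v=w2pix(r,[.478,-.1286,.075])[0].astype(int);print(u,v)
s=slab(r,(175,229),.02);print('20',s); goto(s[0],s[1],.08,s[2]+np.pi/2)
cv2.imwrite('pics/p6.png',cv2.resize(r['image'][v-60:v+60,u-50:u+50],None,fx=5,fy=5,interpolation=2))"
```

```text
clock: 18.65
tool_pos: [0.4789, -0.1289, 0.0693]
tool_rot: [-0.035, 0.999, -0.0, -0.0]
contact_force: [-2.7, 1.1, 6.2]
grip_width: 0.0463
gripper_force: 73.5
clock: 19.23
tool_pos: [0.4816, -0.1304, 0.1432]
tool_rot: [-0.035, 0.999, -0.002, 0.003]
contact_force: [0.5, -0.9, 0.3]
grip_width: 0.0651
gripper_force: 0.0
clock: 19.82
tool_pos: [0.3482, 0.0137, 0.1385]
tool_rot: [-0.036, 0.999, -0.0, 0.0]
contact_force: [1.0, -1.0, 1.2]
grip_width: 0.0654
gripper_force: 0.0
347 258
20 (0.5515, 0.3008, -0.02, 85, 52)
d [-0.2225  0.273   0.0587] rv [-0.001  0.001  0.091] q6 -1.95 world d [ 0.2026  0.2881 -0.0587]
```

View pics/p6.png

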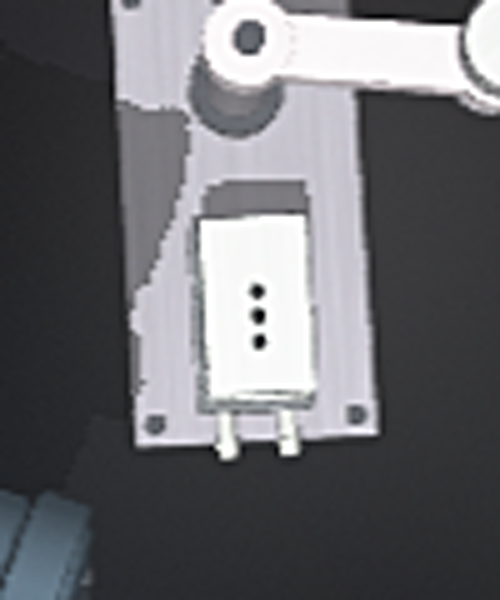

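To row units: 0.273 m is 0.6825, 0.254 m is 0.635, 0.091 rad is 0.029.

```bash
python3 -c "
from h import *
r=look()
c=pix2w(r,np.array([(200,222),(302,215),(315,390),(210,396)])/5.+[297-.4,198-.4],.075);print(c.mean(0))"
python3 drive.py '[{"trans":[-0.065, 0.08, 0], "rot":[0, 0, 0.0064]}, {"trans":[-0.13, 0.16, 0], "rot":[0, 0, 0.0127]}, {"trans":[-0.195, 0.24, 0], "rot":[0, 0, 0.0191]}, {"trans":[-0.26, 0.32, 0], "rot":[0, 0, 0.029]}, {"trans":[-0.325, 0.4, 0], "rot":[0, 0, 0.029]}, {"trans":[-0.39, 0.475, 0], "rot":[0, 0, 0.029]}, {"trans":[-0.455, 0.555, 0], "rot":[0, 0, 0.029]}, {"trans":[-0.52, 0.635, 0], "rot":[0, 0, 0.029]}, {"trans":[-0.555, 0.6825, 0], "rot":[0, 0, 0.029]}, {"trans":[-0.555, 0.6825, 0.05], "rot":[0, 0, 0.029]}]' 0.07
python3 drive.py '[{"trans":[0, 0, 0.05]}, {"trans":[0, 0, 0.1]}, {"trans":[0, 0, 0.1]}, {"trans":[0, 0, 0.1]}]'
python3 -c "
from h import *
goto(.5515,.3008,.011,-.02+np.pi/2)"
```

```text
[ 0.47841454 -0.12953205]
clock: 20.75
tool_pos: [0.5578, 0.3036, 0.1217]
tool_rot: [0.011, 1.0, 0.002, 0.005]
contact_force: [0.9, -0.8, 1.4]
grip_width: 0.0701
gripper_force: 0.0
clock: 21.08
tool_pos: [0.5511, 0.2987, 0.0767]
tool_rot: [0.012, 1.0, -0.001, -0.002]
contact_force: [-0.2, 0.6, 0.4]
grip_width: 0.0702
gripper_force: 0.0
d [-0.0006  0.0022  0.0656] rv [-0.001 -0.004 -0.003] q6 -1.24 world d [ 0.0004  0.0021 -0.0657]
```

The rows are not in the units I measure in: shifts go in shares of 0.4 m and turns go in shares of pi rad. I convert before sending: 0.063 m is 0.1575, 0.061 m is 0.1525.

```bash
python3 drive.py '[{"trans":[0, 0.0025, 0.075]}, {"trans":[0, 0.0025, 0.1125]}, {"trans":[0, 0.0025, 0.1375]}, {"trans":[0, 0.0025, 0.1525]}, {"trans":[0, 0.0025, 0.1575]}, {"trans":[0, 0.0025, 0.1575]}, {"trans":[0, 0.0025, 0.1575]}]'
python3 drive.py '[{}, {}, {}, {}, {}]' 0.03 75
python3 drive.py '[{"trans":[0, 0, -0.025]}, {"trans":[0, 0, -0.075]}, {"trans":[0, 0, -0.15]}, {"trans":[0, 0, -0.25]}, {"trans":[0, 0, -0.325]}, {"trans":[0, 0, -0.325]}, {"trans":[0, 0, -0.325]}]'
python3 -c "
from h import *
goto(.4788,-.1288,.145,.069+np.pi/2)"
```

```text
clock: 21.67
tool_pos: [0.5523, 0.3014, 0.017]
tool_rot: [0.011, 1.0, 0.0, 0.001]
contact_force: [-0.1, 0.1, -0.1]
grip_width: 0.07
gripper_force: 0.0
clock: 22.08
tool_pos: [0.5543, 0.3017, 0.0196]
tool_rot: [0.011, 1.0, 0.001, 0.003]
contact_force: [-1.6, -2.3, 15.4]
grip_width: 0.0305
gripper_force: 7.4
clock: 22.67
tool_pos: [0.553, 0.3019, 0.1492]
tool_rot: [0.011, 1.0, 0.001, 0.003]
contact_force: [-0.2, -0.4, -0.6]
grip_width: 0.0299
gripper_force: 0.0
d [ 0.0649 -0.4322  0.003 ] rv [ 0.002  0.006 -0.091] q6 -1.24 world d [-0.0742 -0.4307 -0.0042]
```

To row units: -0.2 m is -0.5, -0.18 m is -0.45.

```bash
python3 drive.py '[{"trans":[0.075, -0.075, 0]}, {"trans":[0.15, -0.15, 0]}, {"trans":[0.225, -0.225, 0]}, {"trans":[0.3, -0.3, 0]}, {"trans":[0.375, -0.375, 0]}, {"trans":[0.45, -0.45, 0]}, {"trans":[0.45, -0.5, 0]}, {"trans":[0.45, -0.5, 0]}, {"trans":[0.45, -0.5, 0]}]' 0.07
python3 -c "
from h import *
r=look();s=slab(r,(175,229),.02);print(s)
goto(s[0],s[1],.07,s[2]+np.pi/2)
cv2.imwrite('pics/p7.png',cv2.resize(r['image'][190:290,130:250],None,fx=5,fy=5,interpolation=2))"
```

```text
clock: 23.42
tool_pos: [0.3662, 0.1045, 0.1451]
tool_rot: [0.012, 1.0, 0.0, -0.0]
contact_force: [0.2, -0.7, -0.3]
grip_width: 0.0704
gripper_force: 0.0
(0.5515, 0.3005, -0.014, 85, 52)
d [-0.1801  0.1996  0.0753] rv [ 0.    -0.    -0.009] q6 -1.58 world d [ 0.1847  0.1954 -0.0753]
```

View pics/p7.png

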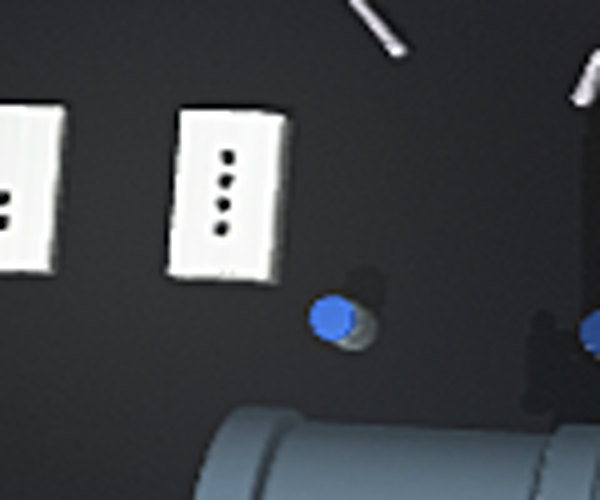

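To row units: 0.199 m is 0.4975, -0.18 m is -0.45, -0.009 rad is -0.0029.

```bash
python3 drive.py '[{"trans":[-0.065, 0.07, 0], "rot":[0, 0, -0.0029]}, {"trans":[-0.13, 0.1425, 0], "rot":[0, 0, -0.0029]}, {"trans":[-0.195, 0.2125, 0], "rot":[0, 0, -0.0029]}, {"trans":[-0.26, 0.285, 0], "rot":[0, 0, -0.0029]}, {"trans":[-0.325, 0.3575, 0], "rot":[0, 0, -0.0029]}, {"trans":[-0.39, 0.4275, 0], "rot":[0, 0, -0.0029]}, {"trans":[-0.45, 0.4975, 0], "rot":[0, 0, -0.0029]}, {"trans":[-0.45, 0.4975, 0.0875], "rot":[0, 0, -0.0029]}, {"trans":[-0.45, 0.4975, 0.175], "rot":[0, 0, -0.0029]}, {"trans":[-0.45, 0.4975, 0.175], "rot":[0, 0, -0.0029]}]' 0.07
python3 drive.py '[{"trans":[0, 0, 0.025]}, {"trans":[0, 0, 0.05]}, {"trans":[0, 0, 0.075]}, {"trans":[0, 0, 0.075]}, {"trans":[0, 0, 0.075]}]'
python3 -c "
from h import *
goto(.5515,.3005,.009,-.016+np.pi/2)"
```

```text
clock: 24.3
tool_pos: [0.5456, 0.3004, 0.0666]
tool_rot: [0.005, 1.0, -0.002, -0.007]
contact_force: [-2.1, -1.1, -0.5]
grip_width: 0.0699
gripper_force: 0.0
clock: 24.72
tool_pos: [0.5515, 0.3001, 0.0462]
tool_rot: [0.007, 1.0, 0.0, 0.0]
contact_force: [-0.2, 0.1, -0.1]
grip_width: 0.0699
gripper_force: 0.0
d [-0.      0.0004  0.0372] rv [0.    0.    0.003] q6 -1.25 world d [ 0.      0.0004 -0.0372]
```

To row units: 0.038 m is 0.095, 0.036 m is 0.09.

```bash
python3 drive.py '[{"trans":[0, 0, 0.0375]}, {"trans":[0, 0, 0.0625]}, {"trans":[0, 0, 0.08]}, {"trans":[0, 0, 0.09]}, {"trans":[0, 0, 0.095]}, {"trans":[0, 0, 0.095]}, {"trans":[0, 0, 0.095]}]'
python3 drive.py '[{}, {}, {}, {}, {}]' 0.03 75
python3 drive.py '[{"trans":[0, 0, -0.025]}, {"trans":[0, 0, -0.075]}, {"trans":[0, 0, -0.15]}, {"trans":[0, 0, -0.25]}, {"trans":[0, 0, -0.3375]}, {"trans":[0, 0, -0.3375]}, {"trans":[0, 0, -0.3375]}]'
python3 -c "
from h import *
goto(.4788,-.1288,.145,.069+np.pi/2)"
```

```text
clock: 25.3
tool_pos: [0.5516, 0.3003, 0.008]
tool_rot: [0.006, 1.0, 0.0, 0.0]
contact_force: [0.1, -0.9, -0.5]
grip_width: 0.0703
gripper_force: 0.0
clock: 25.72
tool_pos: [0.5521, 0.3005, 0.0089]
tool_rot: [0.006, 1.0, 0.0, 0.001]
contact_force: [-1.2, -0.5, 5.2]
grip_width: 0.048
gripper_force: 78.1
clock: 26.3
tool_pos: [0.5529, 0.3007, 0.1459]
tool_rot: [0.006, 1.0, 0.001, 0.003]
contact_force: [-0.4, -0.7, -3.1]
grip_width: 0.0476
gripper_force: 78.0
d [ 6.860e-02 -4.304e-01 -2.000e-04] rv [ 0.001  0.005 -0.082] q6 -1.25 world d [-0.0741 -0.4295 -0.0009]
```

To row units: -0.325 m is -0.8125, -0.285 m is -0.7125, -0.082 rad is -0.0261.

```bash
python3 drive.py '[{"trans":[0.075, 0, 0], "rot":[0, 0, -0.0064]}, {"trans":[0.15, -0.025, 0], "rot":[0, 0, -0.0127]}, {"trans":[0.17, -0.1125, 0], "rot":[0, 0, -0.0191]}, {"trans":[0.17, -0.2125, 0], "rot":[0, 0, -0.0261]}, {"trans":[0.17, -0.3125, 0], "rot":[0, 0, -0.0261]}, {"trans":[0.17, -0.4125, 0], "rot":[0, 0, -0.0261]}, {"trans":[0.17, -0.5125, 0], "rot":[0, 0, -0.0261]}, {"trans":[0.17, -0.6125, 0], "rot":[0, 0, -0.0261]}, {"trans":[0.17, -0.7125, 0], "rot":[0, 0, -0.0261]}, {"trans":[0.17, -0.8125, 0], "rot":[0, 0, -0.0261]}]'
python3 drive.py '[{"trans":[0, -0.1, 0]}, {"trans":[0, -0.1875, 0]}, {"trans":[0, -0.2625, 0]}, {"trans":[0, -0.2625, 0]}, {"trans":[0, -0.2625, 0.05]}, {"trans":[0, -0.2625, 0.0875]}, {"trans":[0, -0.2625, 0.1125]}, {"trans":[0, -0.2625, 0.1125]}, {"trans":[0, -0.2625, 0.1125]}]'
python3 -c "
from h import *
goto(.4785,-.1288,.0839,.069+np.pi/2)"
```

```text
clock: 27.13
tool_pos: [0.477, -0.0252, 0.1408]
tool_rot: [-0.035, 0.999, 0.001, -0.002]
contact_force: [1.0, 0.2, -3.1]
grip_width: 0.0478
gripper_force: 78.0
clock: 27.88
tool_pos: [0.4853, -0.1277, 0.0964]
tool_rot: [-0.035, 0.999, 0.001, -0.001]
contact_force: [-0.7, -0.7, -1.4]
grip_width: 0.0476
gripper_force: 78.2
d [ 0.0068 -0.0006  0.0125] rv [ 0.002 -0.003  0.001] q6 -2.13 world d [-0.0068 -0.0011 -0.0125]
```

To row units: 0.01 m is 0.025, 0.008 m is 0.02.

```bash
python3 drive.py '[{"trans":[0.01, -0.0025, 0]}, {"trans":[0.0175, -0.0025, 0.005]}, {"trans":[0.0175, -0.0025, 0.0125]}, {"trans":[0.0175, -0.0025, 0.02]}, {"trans":[0.0175, -0.0025, 0.025]}, {"trans":[0.0175, -0.0025, 0.025]}, {"trans":[0.0175, -0.0025, 0.025]}]'
python3 -c "
from h import *
goto(.4785,-.1288,.0839,.069+np.pi/2)"
python3 drive.py '[{"trans":[0, 0, 0.0025]}, {"trans":[0, 0, 0.0025]}]'
python3 drive.py '[{"trans":[0, 0, 0.0018]}, {"trans":[0, 0, 0.0018]}]'
```

```text
clock: 28.47
tool_pos: [0.4795, -0.1301, 0.0876]
tool_rot: [-0.035, 0.999, 0.0, -0.0]
contact_force: [-0.4, 0.1, -1.6]
grip_width: 0.048
gripper_force: 78.2
d [0.0009 0.0014 0.0037] rv [ 0. -0.  0.] q6 -2.14 world d [-0.001   0.0013 -0.0037]
clock: 28.63
tool_pos: [0.4795, -0.1302, 0.0866]
tool_rot: [-0.035, 0.999, -0.0, 0.0]
contact_force: [-0.5, 1.0, -2.2]
grip_width: 0.0477
gripper_force: 78.2
clock: 28.8
tool_pos: [0.4795, -0.1301, 0.0859]
tool_rot: [-0.035, 0.999, 0.0, -0.0]
contact_force: [0.3, 0.5, -2.9]
grip_width: 0.0476
gripper_force: 78.2
```

To row units: 0.0015 m is 0.0038, 0.001 m is 0.0025.

```bash
python3 drive.py '[{"trans":[0.0025, 0.0025, 0.0018]}, {"trans":[0.0025, 0.0038, 0.0025]}, {"trans":[0.0025, 0.0038, 0.0025]}]'
python3 drive.py '[{"trans":[0, 0, 0.0018]}, {"trans":[0, 0, 0.0018]}]'
python3 drive.py '[{"trans":[0, 0, 0.0018]}, {"trans":[0, 0, 0.0018]}]'
python3 drive.py '[{"trans":[0, 0, 0.0015]}, {"trans":[0, 0, 0.0015]}]'
```

```text
clock: 29.05
tool_pos: [0.4782, -0.1285, 0.0849]
tool_rot: [-0.035, 0.999, 0.0, -0.0]
contact_force: [1.2, 0.1, -2.4]
grip_width: 0.0476
gripper_force: 78.2
clock: 29.22
tool_pos: [0.4783, -0.1287, 0.0842]
tool_rot: [-0.035, 0.999, 0.0, -0.0]
contact_force: [0.0, -0.7, -3.6]
grip_width: 0.0474
gripper_force: 78.2
clock: 29.38
tool_pos: [0.4784, -0.1288, 0.0839]
tool_rot: [-0.035, 0.999, -0.0, 0.0]
contact_force: [-1.4, 1.2, 1.5]
grip_width: 0.0476
gripper_force: 78.6
clock: 29.55
tool_pos: [0.4784, -0.1288, 0.0838]
tool_rot: [-0.035, 0.999, -0.0, -0.0]
contact_force: [-4.5, 2.9, 8.7]
grip_width: 0.0477
gripper_force: 79.4
```

```bash
python3 drive.py '[{}, {}, {"trans":[0, 0, -0.0025]}, {"trans":[0, 0, -0.05]}, {"trans":[0, 0, -0.125]}, {"trans":[0, 0, -0.225]}, {"trans":[0, 0, -0.325]}, {"trans":[0, 0, -0.35]}]' 0.065
python3 drive.py '[{"trans":[0.075, 0.075, 0]}, {"trans":[0.15, 0.15, 0]}, {"trans":[0.225, 0.225, 0]}, {"trans":[0.3, 0.3, 0]}, {"trans":[0.3, 0.375, 0]}, {"trans":[0.3, 0.375, 0]}, {"trans":[0.3, 0.375, 0]}]'
python3 -c "
from h import *
r=look();u,v=w2pix(r,[.478,-.1286,.075])[0].astype(int)
a=cv2.resize(r['image'][v-60:v+60,u-50:u+90],None,fx=4,fy=4,interpolation=2);print(u-50,v-60)
r=look('side');u,v=w2pix(r,[.478,-.1286,.075])[0].astype(int)
b=cv2.resize(r['image'][v-60:v+60,u-40:u+20],None,fx=4,fy=4,interpolation=2)
cv2.imwrite('pics/p8.png',np.hstack([a,b]))"
```

```text
clock: 30.22
tool_pos: [0.4814, -0.1303, 0.2298]
tool_rot: [-0.035, 0.999, -0.003, 0.005]
contact_force: [1.4, -1.1, 0.9]
grip_width: 0.0649
gripper_force: 0.0
clock: 30.8
tool_pos: [0.3482, 0.0136, 0.2232]
tool_rot: [-0.036, 0.999, -0.0, 0.001]
contact_force: [-0.5, -0.7, 0.6]
grip_width: 0.0647
gripper_force: 0.0
297 198
```

View pics/p8.png

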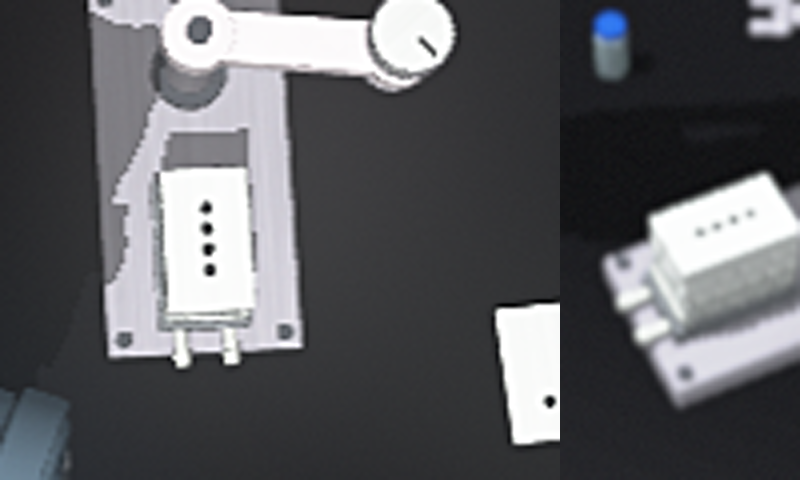

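```bash
cat >> h.py <<'E'
def go2(x,y,z,a):
    "as goto, tool y exactly at angle a"
    o=readout.observe(); T=R.from_quat(o["tool_rot"])
    Y=np.array([np.cos(a),np.sin(a),0]);Z=np.array([0,0,-1.]);G=R.from_matrix(np.c_[np.cross(Y,Z),Y,Z])
    print("d",np.round(T.inv().apply(np.array([x,y,z])-o["tool_pos"]),4),"rv",np.round((T.inv()*G).as_rotvec(),3),"q",np.round(o["joint_positions"],2))
E
python3 -c "
from h import *
r=look()
print(pix2w(r,np.array([(413,33)])/4.+[297-.375,198-.375],.1905))
go2(.5846,-.2343,.225,-.07)"
```

```text
[[ 0.58415637 -0.235445  ]]
d [-0.2183 -0.2617 -0.0017] rv [-0.000e+00  1.000e-03  1.709e+00] q [-0.31 -0.38  2.13 -0.    1.39 -1.95]
```

To row units: -0.24 m is -0.6, -0.04 m is -0.1, 1.2 rad is 0.382.

```bash
python3 drive.py '[{"trans":[-0.05, -0.06, 0], "rot":[0, 0, 0.0382]}, {"trans":[-0.1, -0.12, 0], "rot":[0, 0, 0.0764]}, {"trans":[-0.15, -0.18, 0], "rot":[0, 0, 0.1146]}, {"trans":[-0.2, -0.24, 0], "rot":[0, 0, 0.1528]}, {"trans":[-0.25, -0.3, 0], "rot":[0, 0, 0.191]}, {"trans":[-0.3, -0.36, 0], "rot":[0, 0, 0.2292]}, {"trans":[-0.35, -0.42, 0], "rot":[0, 0, 0.2674]}, {"trans":[-0.4, -0.48, 0], "rot":[0, 0, 0.3056]}, {"trans":[-0.45, -0.54, 0], "rot":[0, 0, 0.3438]}, {"trans":[-0.5, -0.6, 0], "rot":[0, 0, 0.382]}]' 0.08
python3 -c "
from h import *
go2(.5844,-.2348,.225,-.07)"
```

```text
clock: 31.78
tool_pos: [0.5651, -0.2162, 0.2216]
tool_rot: [0.539, 0.842, -0.0, -0.001]
contact_force: [0.1, 0.3, -0.8]
grip_width: 0.08
gripper_force: 0.0
d [-0.025   0.0098 -0.0035] rv [-0.001 -0.001  0.502] q [-0.56  0.26  1.54 -0.    1.35 -0.99]
```

To row units: -0.025 m is -0.0625, -0.02 m is -0.05, 0.5 rad is 0.1592.

```bash
python3 drive.py '[{"trans":[-0.025, 0.01, 0], "rot":[0, 0, 0.0382]}, {"trans":[-0.05, 0.02, 0], "rot":[0, 0, 0.0764]}, {"trans":[-0.0625, 0.025, 0], "rot":[0, 0, 0.1146]}, {"trans":[-0.0625, 0.025, 0], "rot":[0, 0, 0.1528]}, {"trans":[-0.0625, 0.025, 0], "rot":[0, 0, 0.1592]}, {"trans":[-0.0625, 0.025, 0], "rot":[0, 0, 0.1592]}, {"trans":[-0.0625, 0.025, 0], "rot":[0, 0, 0.1592]}]'
python3 -c "
from h import *
go2(.5844,-.2348,.167,-.07)
r=look('side');u,v=w2pix(r,[.584,-.235,.19])[0].astype(int)
cv2.imwrite('pics/p9.png',cv2.resize(r['image'][v-60:v+40,u-60:u+60],None,fx=5,fy=5,interpolation=2))"
```

```text
clock: 32.37
tool_pos: [0.5838, -0.2322, 0.2223]
tool_rot: [0.727, 0.686, -0.0, -0.0]
contact_force: [-0.1, 0.1, -0.3]
grip_width: 0.08
gripper_force: 0.0
d [-0.0026  0.0008  0.0553] rv [-0.001 -0.     0.012] q [-0.57  0.31  1.47 -0.    1.36 -0.51]
```

View pics/p9.png

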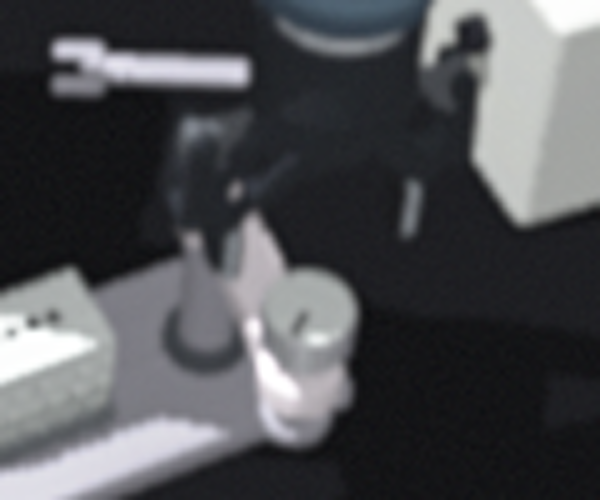

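To row units: 0.056 m is 0.14, 0.001 m is 0.0025.

```bash
python3 drive.py '[{"trans":[-0.0063, 0.0025, 0.025]}, {"trans":[-0.0063, 0.0025, 0.0625]}, {"trans":[-0.0063, 0.0025, 0.1]}, {"trans":[-0.0063, 0.0025, 0.125]}, {"trans":[-0.0063, 0.0025, 0.14]}, {"trans":[-0.0063, 0.0025, 0.14]}, {"trans":[-0.0063, 0.0025, 0.14]}]'
python3 drive.py '[{}, {}, {}]' 0.058 20
python3 -c "
from h import *
H=np.array([.5927,-.1209])
for i in range(1,8):
    a=-1.642-i*1.43/7; p=H+.115*np.array([np.cos(a),np.sin(a)])
    t=a-np.pi/2; p=p+.006*np.array([np.cos(t),np.sin(t)])
    go2(p[0],p[1],.167,-.07-i*1.43/7)"
```

```text
clock: 33.0
tool_pos: [0.585, -0.2339, 0.1669]
tool_rot: [0.728, 0.686, -0.0, -0.0]
contact_force: [0.5, 0.4, -0.5]
grip_width: 0.0803
gripper_force: 0.0
clock: 33.25
tool_pos: [0.5854, -0.2342, 0.1679]
tool_rot: [0.728, 0.686, 0.0, 0.001]
contact_force: [0.9, 0.4, 0.2]
grip_width: 0.0581
gripper_force: 0.0
d [ 0.0025 -0.03    0.0009] rv [0.001 0.001 0.214] q [-0.57  0.36  1.52 -0.    1.26 -0.51]
d [ 0.011  -0.0519  0.0009] rv [0.002 0.001 0.419] q [-0.57  0.36  1.52 -0.    1.26 -0.51]
d [ 0.0237 -0.0716  0.0008] rv [0.002 0.    0.623] q [-0.57  0.36  1.52 -0.    1.26 -0.51]
d [ 0.0402 -0.0883  0.0008] rv [0.002 0.    0.827] q [-0.57  0.36  1.52 -0.    1.26 -0.51]
d [ 0.0597 -0.1013  0.0008] rv [0.002 0.    1.032] q [-0.57  0.36  1.52 -0.    1.26 -0.51]
d [ 0.0815 -0.1101  0.0007] rv [ 0.002 -0.     1.236] q [-0.57  0.36  1.52 -0.    1.26 -0.51]
d [ 0.1046 -0.1143  0.0007] rv [ 0.002 -0.     1.44 ] q [-0.57  0.36  1.52 -0.    1.26 -0.51]
```

To row units: -0.088 m is -0.22, -0.08 m is -0.2, 0.827 rad is 0.2632.

```bash
python3 drive.py '[{"trans":[0.0025, -0.0375, 0], "rot":[0, 0, 0.0318]}, {"trans":[0.0063, -0.075, 0], "rot":[0, 0, 0.0637]}, {"trans":[0.015, -0.1025, 0], "rot":[0, 0, 0.0987]}, {"trans":[0.0275, -0.13, 0], "rot":[0, 0, 0.1337]}, {"trans":[0.0425, -0.155, 0], "rot":[0, 0, 0.1655]}, {"trans":[0.0593, -0.179, 0], "rot":[0, 0, 0.1974]}, {"trans":[0.0775, -0.2, 0], "rot":[0, 0, 0.2292]}, {"trans":[0.1, -0.22, 0], "rot":[0, 0, 0.2632]}, {"trans":[0.1, -0.22, 0], "rot":[0, 0, 0.2632]}, {"trans":[0.1, -0.22, 0], "rot":[0, 0, 0.2632]}]'
python3 -c "
from h import *
H=np.array([.5927,-.1209])
for i in (5,6,7):
    a=-1.642-i*1.43/7; p=H+.115*np.array([np.cos(a),np.sin(a)])
    t=a-np.pi/2; p=p+.006*np.array([np.cos(t),np.sin(t)])
    go2(p[0],p[1],.167,-.07-i*1.43/7)"
```

```text
clock: 34.08
tool_pos: [0.4997, -0.1887, 0.1677]
tool_rot: [0.942, 0.337, 0.0, 0.0]
contact_force: [0.9, -0.2, 0.4]
grip_width: 0.0579
gripper_force: 0.0
d [ 0.0037 -0.0231  0.0006] rv [ 0.001 -0.     0.208] q [-0.58  0.16  1.77 -0.    1.21  0.3 ]
d [ 0.012  -0.0451  0.0006] rv [ 0.001 -0.     0.412] q [-0.58  0.16  1.77 -0.    1.21  0.3 ]
d [ 0.0246 -0.0649  0.0006] rv [ 0.001 -0.001  0.617] q [-0.58  0.16  1.77 -0.    1.21  0.3 ]
```

To row units: -0.065 m is -0.1625, -0.055 m is -0.1375, 0.61 rad is 0.1942.

```bash
python3 drive.py '[{"trans":[0.0025, -0.03, 0], "rot":[0, 0, 0.0318]}, {"trans":[0.0093, -0.0575, 0], "rot":[0, 0, 0.0637]}, {"trans":[0.0175, -0.085, 0], "rot":[0, 0, 0.0987]}, {"trans":[0.03, -0.1125, 0], "rot":[0, 0, 0.1311]}, {"trans":[0.045, -0.1375, 0], "rot":[0, 0, 0.1623]}, {"trans":[0.0615, -0.1625, 0], "rot":[0, 0, 0.1942]}, {"trans":[0.0615, -0.1625, 0], "rot":[0, 0, 0.1942]}, {"trans":[0.0615, -0.1625, 0], "rot":[0, 0, 0.1942]}]'
python3 drive.py '[{"trans":[0, -0.005, 0]}, {"trans":[0, -0.0075, 0]}, {"trans":[0, -0.0075, 0]}]'
python3 -c "
from h import *
go2(.4785,-.1288,.167,-1.502)
r=look('side');u,v=w2pix(r,[.478,-.129,.17])[0].astype(int)
a=cv2.resize(r['image'][v-50:v+50,u-50:u+50],None,fx=4,fy=4,interpolation=2)
r=look('top');u,v=w2pix(r,[.5,-.129,.17])[0].astype(int)
b=cv2.resize(r['image'][v-50:v+50,u-50:u+50],None,fx=4,fy=4,interpolation=2)
cv2.imwrite('pics/p10.png',np.hstack([a,b]))"
```

```text
clock: 34.75
tool_pos: [0.4779, -0.1229, 0.1672]
tool_rot: [0.999, 0.04, 0.0, 0.0]
contact_force: [-0.2, -0.0, 0.5]
grip_width: 0.0578
gripper_force: 0.0
clock: 35.0
tool_pos: [0.4776, -0.1206, 0.1672]
tool_rot: [0.999, 0.038, 0.0, 0.001]
contact_force: [0.8, -3.0, 0.6]
grip_width: 0.0581
gripper_force: 1.5
d [0.0002 0.0082 0.0002] rv [ 0.001 -0.     0.006] q [-0.49  0.07  1.87 -0.    1.2   1.01]
```

View pics/p10.png

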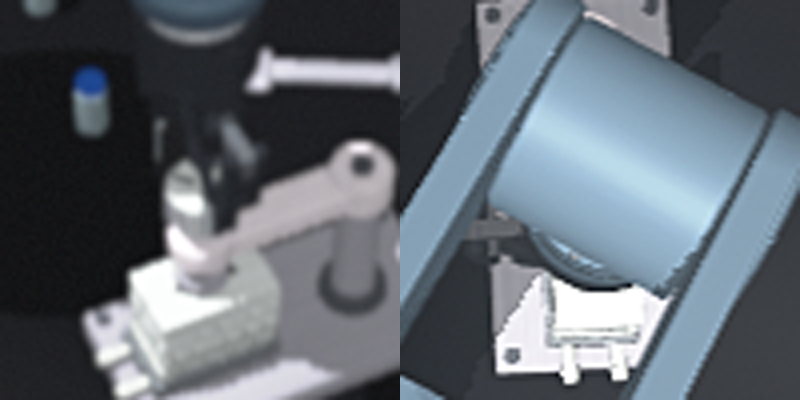

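To row units: -0.002 m is -0.005.

```bash
python3 drive.py '[{"trans":[0, -0.005, 0]}, {"trans":[0, -0.005, 0]}]'
python3 drive.py '[{"trans":[0, -0.005, 0]}, {"trans":[0, -0.005, 0]}]'
python3 drive.py '[{"trans":[0, -0.0025, 0]}, {"trans":[0, -0.0025, 0]}]'
```

```text
clock: 35.27
tool_pos: [0.4776, -0.1194, 0.1675]
tool_rot: [0.999, 0.037, 0.001, 0.002]
contact_force: [0.9, -8.2, -0.9]
grip_width: 0.0585
gripper_force: 4.4
clock: 35.43
tool_pos: [0.4776, -0.1186, 0.1676]
tool_rot: [0.999, 0.037, 0.001, 0.003]
contact_force: [1.1, -12.2, -1.0]
grip_width: 0.0579
gripper_force: 6.8
clock: 35.6
tool_pos: [0.4776, -0.1183, 0.1678]
tool_rot: [0.999, 0.037, 0.001, 0.003]
contact_force: [0.2, -15.8, -2.2]
grip_width: 0.0578
gripper_force: 7.8
```

To row units: 0.012 m is 0.03, -0.96 rad is -0.3056.

```bash
python3 drive.py '[{"trans":[0, 0.03, 0]}, {"trans":[0, 0.03, 0]}, {"trans":[0, 0.03, 0], "rot":[0, 0, -0.0382]}, {"trans":[0, 0.03, 0], "rot":[0, 0, -0.0764]}, {"trans":[0, 0.03, 0], "rot":[0, 0, -0.1146]}, {"trans":[0, 0.03, 0], "rot":[0, 0, -0.1528]}, {"trans":[0, 0.03, 0], "rot":[0, 0, -0.191]}, {"trans":[0, 0.03, 0], "rot":[0, 0, -0.2292]}, {"trans":[0, 0.03, 0], "rot":[0, 0, -0.2674]}, {"trans":[0, 0.03, 0], "rot":[0, 0, -0.3056]}]' 0.08
python3 drive.py '[{"rot":[0, 0, -0.0382]}, {"rot":[0, 0, -0.0764]}, {"rot":[0, 0, -0.1146]}, {"rot":[0, 0, -0.1528]}, {"rot":[0, 0, -0.191]}, {"rot":[0, 0, -0.2292]}, {"rot":[0, 0, -0.2674]}, {"rot":[0, 0, -0.3056]}, {"rot":[0, 0, -0.3438]}, {"rot":[0, 0, -0.382]}]'
python3 drive.py '[{"rot":[0, 0, -0.0382]}, {"rot":[0, 0, -0.0764]}, {"rot":[0, 0, -0.1146]}, {"rot":[0, 0, -0.1528]}, {"rot":[0, 0, -0.191]}, {"rot":[0, 0, -0.2292]}, {"rot":[0, 0, -0.2674]}, {"rot":[0, 0, -0.3056]}, {"rot":[0, 0, -0.3438]}, {"rot":[0, 0, -0.382]}]'
python3 -c "
from h import *
goto(.4776,-.1265,.168,.069)
print(readout.observe()['joint_positions'])"
```

```text
clock: 36.43
tool_pos: [0.4775, -0.1259, 0.1666]
tool_rot: [0.868, 0.497, 0.0, -0.001]
contact_force: [-0.6, -0.9, -0.3]
grip_width: 0.0799
gripper_force: 0.0
clock: 37.27
tool_pos: [0.4775, -0.1259, 0.1666]
tool_rot: [0.436, 0.9, 0.001, -0.001]
contact_force: [-0.2, -0.1, -0.8]
grip_width: 0.0801
gripper_force: 0.0
clock: 38.1
tool_pos: [0.4775, -0.1259, 0.1666]
tool_rot: [-0.149, 0.989, 0.001, -0.0]
contact_force: [0.1, 0.5, 0.3]
grip_width: 0.08
gripper_force: 0.0
d [ 0.0001 -0.0006 -0.0014] rv [ 2.000e-03  1.000e-03 -1.341e+00] q6 -2.37 world d [ 0.0001 -0.0006  0.0014]
[-4.99392536e-01  7.02934484e-02  1.86886042e+00  1.30171412e-03
  1.20409347e+00 -2.36909904e+00]
```

To row units: -0.12 rad is -0.0382.

```bash
python3 drive.py '[{"rot":[0, 0, -0.0382]}, {"rot":[0, 0, -0.0764]}, {"rot":[0, 0, -0.1146]}, {"rot":[0, 0, -0.1528]}, {"rot":[0, 0, -0.1751]}, {"rot":[0, 0, -0.1751]}, {"rot":[0, 0, -0.1751]}]'
python3 drive.py '[{}, {}, {}, {}, {}, {}]' 0.02 50
python3 drive.py '[{"trans":[0, 0, 0.0005], "rot":[0, 0, 0.0382]}, {"trans":[0, 0, 0.0008], "rot":[0, 0, 0.0764]}, {"trans":[0, 0, 0.0013], "rot":[0, 0, 0.1146]}, {"trans":[0, 0, 0.0015], "rot":[0, 0, 0.1528]}, {"trans":[0, 0, 0.002], "rot":[0, 0, 0.191]}, {"trans":[0, 0, 0.0023], "rot":[0, 0, 0.2292]}, {"trans":[0, 0, 0.0028], "rot":[0, 0, 0.2674]}, {"trans":[0, 0, 0.003], "rot":[0, 0, 0.3056]}, {"trans":[0, 0, 0.0035], "rot":[0, 0, 0.3438]}, {"trans":[0, 0, 0.0038], "rot":[0, 0, 0.382]}]'
python3 -c "
from h import *
o=readout.observe();print(o['joint_positions'][5],o['ft_torque'])"
```

```text
clock: 38.68
tool_pos: [0.4776, -0.1262, 0.1667]
tool_rot: [-0.408, 0.913, 0.001, -0.0]
contact_force: [-0.3, -0.5, -0.6]
grip_width: 0.08
gripper_force: 0.0
clock: 39.18
tool_pos: [0.4781, -0.1269, 0.1673]
tool_rot: [-0.409, 0.913, -0.0, 0.0]
contact_force: [0.1, 0.0, 2.6]
grip_width: 0.0426
gripper_force: 50.5
clock: 40.02
tool_pos: [0.4785, -0.1276, 0.1659]
tool_rot: [0.181, 0.983, -0.001, 0.001]
contact_force: [1.7, -3.5, -0.4]
grip_width: 0.042
gripper_force: 50.5
-1.706956012648381 [-0.45114197 -0.37730939  0.07682416]
```

To row units: 0.0015 m is 0.0038, 0.0014 m is 0.0035, 1.2 rad is 0.382.

```bash
python3 drive.py '[{"trans":[0, 0, 0.0005], "rot":[0, 0, 0.0382]}, {"trans":[0, 0, 0.0008], "rot":[0, 0, 0.0764]}, {"trans":[0, 0, 0.0013], "rot":[0, 0, 0.1146]}, {"trans":[0, 0, 0.0015], "rot":[0, 0, 0.1528]}, {"trans":[0, 0, 0.002], "rot":[0, 0, 0.191]}, {"trans":[0, 0, 0.0023], "rot":[0, 0, 0.2292]}, {"trans":[0, 0, 0.0028], "rot":[0, 0, 0.2674]}, {"trans":[0, 0, 0.003], "rot":[0, 0, 0.3056]}, {"trans":[0, 0, 0.0035], "rot":[0, 0, 0.3438]}, {"trans":[0, 0, 0.0038], "rot":[0, 0, 0.382]}]'
python3 drive.py '[{"trans":[0, 0, 0.0005], "rot":[0, 0, 0.0382]}, {"trans":[0, 0, 0.0008], "rot":[0, 0, 0.0764]}, {"trans":[0, 0, 0.0013], "rot":[0, 0, 0.1146]}, {"trans":[0, 0, 0.0015], "rot":[0, 0, 0.1528]}, {"trans":[0, 0, 0.002], "rot":[0, 0, 0.191]}, {"trans":[0, 0, 0.0023], "rot":[0, 0, 0.2292]}, {"trans":[0, 0, 0.0028], "rot":[0, 0, 0.2674]}, {"trans":[0, 0, 0.003], "rot":[0, 0, 0.3056]}, {"trans":[0, 0, 0.0035], "rot":[0, 0, 0.3438]}, {"trans":[0, 0, 0.0038], "rot":[0, 0, 0.382]}]'
python3 drive.py '[{"trans":[0, 0, 0.0005], "rot":[0, 0, 0.0382]}, {"trans":[0, 0, 0.0008], "rot":[0, 0, 0.0764]}, {"trans":[0, 0, 0.0013], "rot":[0, 0, 0.1146]}, {"trans":[0, 0, 0.0015], "rot":[0, 0, 0.1528]}, {"trans":[0, 0, 0.002], "rot":[0, 0, 0.191]}, {"trans":[0, 0, 0.0023], "rot":[0, 0, 0.2292]}, {"trans":[0, 0, 0.0028], "rot":[0, 0, 0.2674]}, {"trans":[0, 0, 0.003], "rot":[0, 0, 0.3056]}, {"trans":[0, 0, 0.0035], "rot":[0, 0, 0.3438]}, {"trans":[0, 0, 0.0038], "rot":[0, 0, 0.382]}]'
python3 -c "
from h import *
o=readout.observe();print(o['joint_positions'][5],o['ft_torque'])"
```

```text
clock: 40.85
tool_pos: [0.4781, -0.1282, 0.1643]
tool_rot: [0.705, 0.71, -0.001, 0.001]
contact_force: [-0.4, -4.9, 0.8]
grip_width: 0.0423
gripper_force: 50.6
clock: 41.68
tool_pos: [0.4774, -0.1282, 0.1628]
tool_rot: [0.982, 0.188, -0.001, 0.001]
contact_force: [-2.5, -3.8, 2.4]
grip_width: 0.0426
gripper_force: 50.7
clock: 42.52
tool_pos: [0.4771, -0.1274, 0.1613]
tool_rot: [0.917, -0.399, -0.0, 0.001]
contact_force: [-3.7, -1.5, 4.3]
grip_width: 0.0425
gripper_force: 51.0
1.893023533998676 [-0.50597759  0.88886623  0.08402365]
```

To row units: 0.0012 m is 0.003, 0.0011 m is 0.0028, 1 rad is 0.3183.

```bash
python3 drive.py '[{"trans":[0, 0, 0.0005], "rot":[0, 0, 0.0382]}, {"trans":[0, 0, 0.0008], "rot":[0, 0, 0.0764]}, {"trans":[0, 0, 0.0013], "rot":[0, 0, 0.1146]}, {"trans":[0, 0, 0.0015], "rot":[0, 0, 0.1528]}, {"trans":[0, 0, 0.002], "rot":[0, 0, 0.191]}, {"trans":[0, 0, 0.0023], "rot":[0, 0, 0.2292]}, {"trans":[0, 0, 0.0028], "rot":[0, 0, 0.2674]}, {"trans":[0, 0, 0.003], "rot":[0, 0, 0.3056]}, {"trans":[0, 0, 0.003], "rot":[0, 0, 0.3183]}, {"trans":[0, 0, 0.003], "rot":[0, 0, 0.3183]}]'
python3 drive.py '[{}, {}, {}, {"rot":[0, 0, -0.0382]}, {"rot":[0, 0, -0.0764]}, {"rot":[0, 0, -0.1146]}, {"rot":[0, 0, -0.1528]}, {"rot":[0, 0, -0.191]}, {"rot":[0, 0, -0.2292]}, {"rot":[0, 0, -0.2674]}]' 0.08
python3 drive.py '[{"rot":[0, 0, -0.0382]}, {"rot":[0, 0, -0.0764]}, {"rot":[0, 0, -0.1146]}, {"rot":[0, 0, -0.1528]}, {"rot":[0, 0, -0.191]}, {"rot":[0, 0, -0.2292]}, {"rot":[0, 0, -0.2674]}, {"rot":[0, 0, -0.3056]}, {"rot":[0, 0, -0.3438]}, {"rot":[0, 0, -0.382]}]'
python3 drive.py '[{"rot":[0, 0, -0.0382]}, {"rot":[0, 0, -0.0764]}, {"rot":[0, 0, -0.1146]}, {"rot":[0, 0, -0.1528]}, {"rot":[0, 0, -0.191]}, {"rot":[0, 0, -0.2292]}, {"rot":[0, 0, -0.2674]}, {"rot":[0, 0, -0.3056]}, {"rot":[0, 0, -0.3056]}, {"rot":[0, 0, -0.3056]}]'
python3 -c "
from h import *
goto(.4778,-.1275,.16,.069)
o=readout.observe();print(o['joint_positions'][5],o['ft_torque'])"
```

```text
clock: 43.35
tool_pos: [0.4777, -0.1268, 0.1601]
tool_rot: [-0.615, 0.789, 0.0, -0.0]
contact_force: [-2.1, 0.2, 5.1]
grip_width: 0.0426
gripper_force: 51.0
clock: 44.18
tool_pos: [0.4777, -0.1267, 0.1595]
tool_rot: [0.885, -0.466, -0.0, -0.0]
contact_force: [0.9, -0.7, 0.1]
grip_width: 0.0803
gripper_force: 0.0
clock: 45.02
tool_pos: [0.4777, -0.1267, 0.1595]
tool_rot: [0.993, 0.115, -0.0, -0.0]
contact_force: [-0.9, -0.1, 0.0]
grip_width: 0.0799
gripper_force: 0.0
clock: 45.85
tool_pos: [0.4777, -0.1267, 0.1596]
tool_rot: [0.831, 0.557, -0.0, -0.0]
contact_force: [-0.0, -0.5, 0.4]
grip_width: 0.0797
gripper_force: 0.0
d [-0.0008  0.0004 -0.0004] rv [-0.    -0.    -0.459] q6 -0.11 world d [ 0.0001 -0.0008  0.0004]
-0.10979190424354193 [-0.00944698  0.00725929  0.06003404]
```

To row units: 0.0013 m is 0.0033, 0.0012 m is 0.003, 1.08 rad is 0.3438.

```bash
python3 drive.py '[{}, {}, {}, {}, {}, {}]' 0.02 60
python3 drive.py '[{"trans":[0, 0, 0.0005], "rot":[0, 0, 0.0382]}, {"trans":[0, 0, 0.0008], "rot":[0, 0, 0.0764]}, {"trans":[0, 0, 0.0013], "rot":[0, 0, 0.1146]}, {"trans":[0, 0, 0.0015], "rot":[0, 0, 0.1528]}, {"trans":[0, 0, 0.002], "rot":[0, 0, 0.191]}, {"trans":[0, 0, 0.0023], "rot":[0, 0, 0.2292]}, {"trans":[0, 0, 0.0028], "rot":[0, 0, 0.2674]}, {"trans":[0, 0, 0.003], "rot":[0, 0, 0.3056]}, {"trans":[0, 0, 0.0033], "rot":[0, 0, 0.3438]}, {"trans":[0, 0, 0.0033], "rot":[0, 0, 0.3438]}]'
python3 -c "
from h import *
o=readout.observe();print(o['joint_positions'][5],o['ft_torque'])"
python3 drive.py '[{"trans":[0, 0, 0.0005], "rot":[0, 0, 0.0382]}, {"trans":[0, 0, 0.0008], "rot":[0, 0, 0.0764]}, {"trans":[0, 0, 0.0008], "rot":[0, 0, 0.0764]}]'
python3 -c "
from h import *
o=readout.observe();print(o['joint_positions'][5],o['ft_torque'])"
```

```text
clock: 46.35
tool_pos: [0.478, -0.1268, 0.1602]
tool_rot: [0.83, 0.558, 0.0, 0.0]
contact_force: [0.0, -0.1, 3.9]
grip_width: 0.0423
gripper_force: 60.5
clock: 47.18
tool_pos: [0.4786, -0.1274, 0.1589]
tool_rot: [0.999, 0.05, 0.001, 0.001]
contact_force: [1.6, -2.2, 1.6]
grip_width: 0.0423
gripper_force: 60.6
0.9715712017537264 [-0.31680787 -0.34573126 -0.0693298 ]
clock: 47.43
tool_pos: [0.4786, -0.1276, 0.1586]
tool_rot: [0.998, -0.068, 0.001, 0.001]
contact_force: [2.0, -4.7, 0.2]
grip_width: 0.0419
gripper_force: 60.6
1.2066448531196736 [-0.59158585 -0.50897151  0.66320519]
```

To row units: 0.1 rad is 0.0318.

```bash
for i in 1; do python3 drive.py '[{"rot":[0, 0, 0.0191]}, {"rot":[0, 0, 0.0318]}, {"rot":[0, 0, 0.0318]}]'; done
python3 -c "
from h import *
o=readout.observe();print(o['joint_positions'][5],o['ft_torque'])"
python3 drive.py '[{"rot":[0, 0, 0.0191]}, {"rot":[0, 0, 0.0382]}, {"rot":[0, 0, 0.0382]}]'
python3 -c "
from h import *
o=readout.observe();print(o['joint_positions'][5],o['ft_torque'])"
```

```text
clock: 47.68
tool_pos: [0.4773, -0.1274, 0.1586]
tool_rot: [0.993, -0.115, -0.001, 0.001]
contact_force: [-3.7, -2.3, 6.5]
grip_width: 0.042
gripper_force: 61.1
1.3025005141546222 [-0.58211742  0.53940247 -0.08663538]
clock: 47.93
tool_pos: [0.4789, -0.1279, 0.1587]
tool_rot: [0.984, -0.175, 0.002, 0.001]
contact_force: [3.9, -4.8, 0.1]
grip_width: 0.0419
gripper_force: 62.2
1.423499048442461 [-0.92108201 -0.63723169 -0.09011537]
```

To row units: 0.24 rad is 0.0764.

```bash
python3 drive.py '[{"rot":[0, 0, 0.0191]}, {"rot":[0, 0, 0.0382]}, {"rot":[0, 0, 0.0573]}, {"rot":[0, 0, 0.0764]}]' - 80
python3 -c "
from h import *
o=readout.observe();print(o['joint_positions'][5],o['ft_torque'],o['joint_efforts'][5])"
python3 drive.py '[{"rot":[0, 0, 0.0191]}, {"rot":[0, 0, 0.0382]}, {"rot":[0, 0, 0.0573]}, {"rot":[0, 0, 0.0764]}]'
python3 -c "
from h import *
o=readout.observe();print(o['joint_positions'][5],o['ft_torque'],o['joint_efforts'][5])"
python3 drive.py '[{"rot":[0, 0, 0.0191]}, {"rot":[0, 0, 0.0382]}, {"rot":[0, 0, 0.0573]}, {"rot":[0, 0, 0.0764]}]'
python3 -c "
from h import *
o=readout.observe();print(o['joint_positions'][5],o['ft_torque'],o['joint_efforts'][5])"
```

```text
clock: 48.27
tool_pos: [0.477, -0.1271, 0.1587]
tool_rot: [0.957, -0.292, -0.001, 0.001]
contact_force: [-6.4, -1.9, 7.0]
grip_width: 0.0416
gripper_force: 81.9
1.6633192729945998 [-0.43960468  0.68099937  0.12161116] -0.9358836896717548
clock: 48.6
tool_pos: [0.4782, -0.1279, 0.1587]
tool_rot: [0.915, -0.403, 0.001, 0.001]
contact_force: [0.5, -4.8, 1.7]
grip_width: 0.0416
gripper_force: 81.8
1.9018210584825348 [-1.01700201 -0.24723039  1.66022583] 0.5523386970162392
clock: 48.93
tool_pos: [0.4786, -0.1289, 0.1587]
tool_rot: [0.86, -0.51, 0.002, 0.002]
contact_force: [3.1, -8.6, -1.3]
grip_width: 0.0418
gripper_force: 81.7
2.141927728612256 [-1.48157861 -0.37454387  1.69311847] 0.6878079660236835
```

To row units: -0.08 m is -0.2, -0.05 m is -0.125.

```bash
python3 drive.py '[{}, {}, {}, {"trans":[0, 0, -0.05]}, {"trans":[0, 0, -0.125]}, {"trans":[0, 0, -0.2]}, {"trans":[0, 0, -0.2]}]' 0.08
python3 -c "
from h import *
go2(.35,.1,.25,2.5)"
```

```text
clock: 49.52
tool_pos: [0.4806, -0.1278, 0.2442]
tool_rot: [0.86, -0.511, 0.005, -0.0]
contact_force: [0.5, -1.2, 0.6]
grip_width: 0.0801
gripper_force: 0.0
d [-0.2625  0.0059 -0.0078] rv [-0.009 -0.004  1.139] q [-0.5  -0.01  1.79  0.    1.36  2.14]
```

To row units: -0.26 m is -0.65, -0.24 m is -0.6.

```bash
python3 drive.py '[{"trans":[-0.1, 0, 0]}, {"trans":[-0.2, 0, 0]}, {"trans":[-0.3, 0, 0]}, {"trans":[-0.4, 0, 0]}, {"trans":[-0.5, 0, 0]}, {"trans":[-0.6, 0, 0]}, {"trans":[-0.65, 0, 0]}, {"trans":[-0.65, 0, 0]}]'
python3 -c "
from h import *
r=look();u,v=w2pix(r,[.52,-.129,.15])[0].astype(int);print(u-35,v-45)
a=cv2.resize(r['image'][v-45:v+45,u-35:u+35],None,fx=6,fy=6,interpolation=2)
r=look('side');u,v=w2pix(r,[.478,-.129,.12])[0].astype(int)
b=cv2.resize(r['image'][v-45:v+45,u-30:u+30],None,fx=6,fy=6,interpolation=2)
cv2.imwrite('pics/p11.png',np.hstack([a,b]))"
```

```text
clock: 50.18
tool_pos: [0.3519, 0.1052, 0.2377]
tool_rot: [0.861, -0.509, -0.001, -0.0]
contact_force: [1.0, 0.5, -0.5]
grip_width: 0.0803
gripper_force: 0.0
314 191
```

View pics/p11.png

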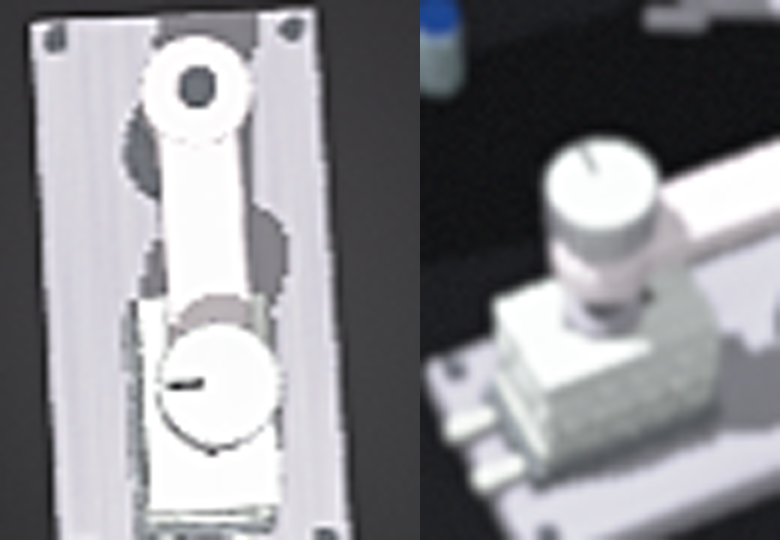

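```bash
python3 -c "
from h import *
r=look();f=lambda a:np.array([a])/6.+[314-.42,191-.42]
h=pix2w(r,f((197,87)),.148)[0];k=pix2w(r,f((218,386)),.181)[0];print(h,k,np.linalg.norm(h-k),np.arctan2(*(h-k)[::-1]))
print(w2pix(r,[[.36,-.4,0]]))
cv2.imwrite('pics/fin.png',r['image'])"
```

```text
[ 0.59253765 -0.12097033] [ 0.47581969 -0.12824312] 0.1169443322753618 0.06223034787951881
[[454.87730347 311.31695331]]
```

View pics/fin.png

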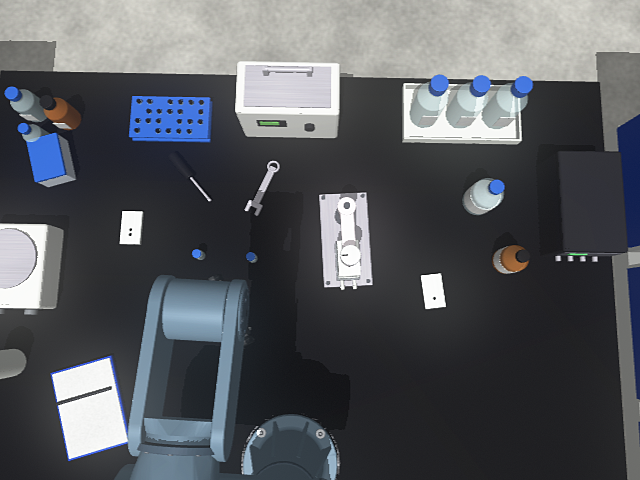

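```bash
python3 -c "
from station import arm, cams, readout
print(arm.close_job())"
```

```text
the job is handed in; nothing more can be done
None
```

I stacked both cassettes on the platen with the 16 mm and 20 mm spacers on top (60 mm), swung the clamp arm in to its stop, screwed the knob down tight, left both bottles untouched and handed the job in; no verdict came back.

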